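# Clamp a scraper in the edge-dressing jig

## Task

Set the orange-handled scraper up for re-edging: slide its blade, edge first, down the sloping slot of the dressing jig until you feel the edge come home on the brass stop, without ramming it. Then push the red-capped clamp slide along its rail until its spring pad presses the blade firmly against the fence and holds it there, and let go. Leave the other things on the bench where they lie.

Things in the scene. Friction and masses are not known exactly. Their poses are not given: they have to be found in the camera images.
- scraper: Loose offset-handle scraper, 0.19 kg, lying flat. Origin on its underside, middle line, under the handle's front (grip here). +x to the edge, +z up. Orange handle 28 wide (y), 22 high (z 0 to 22), x -90 to +15; steel blade 40 wide, 4 thick (z 0 to 4), to the edge at x = +125, last 8 bevelled on top. Centre of mass near x = +23. All mm.
- scraper_edge (a point): Middle of the scraper's cutting edge, 2 mm above the plane of the underside.
- jig: Dressing jig, grey casting with ground steel plates, bolted down (place and yaw vary). Origin at bench level under the slot's middle line. Base x -55 to +81, y -116 to +48, 10 high; top of the casting 78 high, at the slot's mouth (all mm). The slot runs down towards +x at 25 degrees; mouth at x = -25, its bed there 61 above the bench.
- slot: Bed of the jig's slot. Origin on the bed at the mouth; +x down the slot (25 degrees below level), +z square to the bed, +y to the fence. Slot 6.5 mm high (z 0 to 6.5) under a keeper plate from x = 0 to 48 (8 thick, 72 wide); 46 wide: fence face at y = +22 all along, other wall at y = -24 from x = 0 to 48, open beyond.
- slot_mouth (a point): Centre of the slot's mouth opening (46 x 6.5 mm). The bed stands out 22 mm in front of it as a lead-in table (48 mm wide); a flared lip stands 6 mm out above.
- stop_bar: Brass projection stop across the slot's lower end, 12 mm high, 46 mm wide. It is locked at a different setting each time, its face 80 to 92 mm from the mouth. Origin on the bed at the middle of the face that the edge comes to rest on; axes as the slot's. With the edge on it the handle's front stays 18 to 30 mm outside the mouth.
- clamp_slide (a joint): Clamp slide, m: 0 = fully open, grows to 0.036 as the slide is pushed towards the fence (jig +y). It drags with about 7 N and stays where it is left. The pad meets a 40 mm blade that lies on the fence at 0.024; from there the pad spring gives way for 6 mm, its force rising from 2 to about 10 N.
- clamp_lug (a point): Grip point of the clamp slide's upright lug, 78 mm above the bench, on the lug's axis. Lug 20 mm along jig x, 12 mm along jig y, from 37 mm above the bench up to a red cap (24 x 16 mm, 80 to 92 mm above the bench).
- clamp_pad: Black pad on the spring plunger of the clamp slide, 22 x 8 x 16 mm; origin in the middle of the face that meets the blade's side (axes as the jig's). It faces jig +y and sits 67 mm down the slot from the mouth.
- grease_tin: Bystander: low cream tin, 72 mm across, 40 mm high; origin at the centre of its underside.
- hex_key: Bystander: grey hex key lying flat, 124 x 34 mm, 9 mm high; origin at the centre of its underside.
- marker: Bystander: white marker with green cap, 111 mm long along its y, 18 mm thick; origin at the centre of its underside.

How it is judged:
By the outcome, as a careful person would: the job done as asked, in the order asked, and still so for the second after the job is handed in, with the robot touching nothing.
It also fails if it takes over 66 s, if anything falls off the work surface, if the arm or the gripper's body presses on something with over 40 N, if the wrist force passes 120 N, or if a joint passes its speed limit or range.

## Robot

A 7-joint arm with a two-finger parallel gripper is mounted at the origin on the work surface; the furniture and walls round the work are solid. World frame = base frame: x ahead of the robot, y to its left, z up, the work surface at z = 0. Lengths are in m, angles in rad, forces in N, time in s.
With the tool pointing down it reaches from about 0.425 to 1.025 m from the base axis. Payload 3.6 kg.
Tool frame: the origin (TCP) lies at the very end of the fingers, on their centre line; the grasp point (between the pads) lies arm.grip_point_offset behind it (arm.grip_point_offset is the distance from the TCP to the grasp point, in m); z points along the fingers, y is the line along which they close (so a half turn about z gives the same grasp; the last joint's range is limited). The gripper opens to 85 mm and grips with 20 to 120 N. Pads are 22 mm wide; open, the fingers measure 114 mm over their backs; the gripper's body (76 mm by 85 mm) begins 54 mm behind the grasp point. The pads swing forward as they close: fully open they stand 13 mm farther back than shut.
Start: joints at [1.149, 0.591, 0.048, 1.609, -0.033, 0.943, -0.034], TCP at [0.233, -0.686, 0.231] pointing down, gripper open.
Joint ranges: [-2.69, 2.69], [-0.47, 2.24], [-1.27, 1.36], [0.19, 2.51], [-1.53, 4.68], [0.08, 2.07], [-3.09, 3.09]. Speed limits (rad/s): [2.57, 2.57, 3.14, 3.14, 3.14, 3.14, 3.14].

## Interface

Orientations are given as a unit quaternion [x, y, z, w].
In Python, from rig import telemetry, grab_frame, camera_params, arm gives the robot as it stands. The module is installed in compiled form; this text tells all that it offers.
- The arm moves only by the tool step_arm, never from a script. Its argument "moves" is one flat list of numbers, 4 for each row, row after row: the shift along the tool's x, y, z in units of 100 mm (1.0 is 100 mm), then the turn about the tool's z in units of 30 degrees (1.0 is 30 degrees). In form: [x, y, z, roll, x, y, z, roll, ...]. A call has exactly 8 rows; each row is the pose to reach, as a shift and turn from the pose commanded when the call began, along the tool's axes at that moment; what a row does not reach only later rows make up. A row lasts 1/10 s, in which the tool goes at most 50 mm and 8.59 degrees, less where a joint would pass 70% of its speed; a pose out of reach is approached as far as the arm can. A call with a number of a shift or a turn outside -1 to 1 is refused whole. A call with a gripper value outside its range is refused whole. "grip" is the opening, from -1 (shut) to 1 (fully open), set as the call begins (left out, the last holds). The fingers move at their own pace and stop on an object; the grip force is fixed at half the most. Time passes only in rows, so rows that repeat a pose let the fingers close, or fill a call up. It gives the time, the measured TCP pose, the force, the opening and the grip force at its end, in the units of the state.
- telemetry.get_state(): the state, without advancing time (a new reading comes with each control period).
- grab_frame(name): name is "scene" or "top" or "wrist"; returns the picture (384x512x3 uint8, red, green, blue); there is no depth.
- camera_params(name): a dict with "mtx" (3x3 intrinsics, pixels), "pose" (4x4, takes a point from camera to world coordinates). Camera axes: x right, y up, looking along -z (the intrinsics and any distortion apply to the point x, -y, -z); pixel columns grow to the right and rows downward; lengths in m; the calibration is good to about 2 mm. The wrist camera is an equidistant fisheye: a pixel r from the principal point sees the ray r / f radians off the axis. A picture is of the moment at which its call begins: read the wrist's pose just before it. camera_params takes no time and is no camera call; for the wrist camera it gives the pose at the moment of the call.
- arm.hand_in(): hands the job in; it is judged then, once.
The state is a dict: "time": time; "joint_positions": joint angles; "joint_vel": joint speeds; "effort": joint torques, N m; "position": TCP position; "eef_rot": TCP orientation; "force": force on the tool from outside, world axes, zero at the start; "wrist_torque": the same for the moment, N m; "width": finger opening in m; "gripper_force": force on a finger pad.
Only numpy, scipy, OpenCV 4.12 (cv2) and the standard library are available. Lean on these libraries where they do the work, as an engineer would, in place of code of your own. Each camera call takes 0.05 s, during which the arm holds its last target. There are 200 camera calls.

## Working session

There is one attempt and no reset: what is moved stays moved. The work goes in short steps, Python scripts to look and compute and a tool call to move; the robot and the scene stay as the last step left them, time stands still between calls to the robot, and variables do not carry over. Pictures are saved under pics/ and viewed, at most 10 in all, crops included, and the job is handed in when it is done.

Besides the shell and the picture viewer there is one more tool, called after "Emit:" as name(argument=value, ...) on one line, values as JSON. step_arm: Moves the arm, as the interface text tells. Shifts and turns lie within -1 to 1; 1 stands for 100 mm of shift or 30 degrees of turn. Its arguments: {"type":"object","properties":{"moves":{"type":"array","items":{"type":"number"}},"grip":{"type":"number"}},"required":["moves"]}

```bash
mkdir -p pics
python3 - <<'E'
from rig import telemetry, grab_frame, camera_params, arm
import cv2, numpy as np
s=telemetry.get_state(); print({k:np.round(v,3).tolist() for k,v in s.items()}); print(arm.grip_point_offset)
ims=[]
for n in("scene","top","wrist"):
    p=camera_params(n); print(n,np.round(p['mtx'],2).tolist(),np.round(p['pose'],4).tolist(),[k for k in p])
    im=grab_frame(n)[:,:,::-1]; cv2.imwrite(f'pics/raw_{n}.png',im); ims.append(im)
cv2.imwrite('pics/a_top.png',cv2.resize(ims[1],(800,600),interpolation=cv2.INTER_CUBIC))
cv2.imwrite('pics/a_scene.png',cv2.resize(ims[0],(800,600),interpolation=cv2.INTER_CUBIC))
E
```

```text
{'time': 0.0, 'joint_positions': [1.15, 0.592, 0.048, 1.61, -0.033, 0.943, -0.034], 'joint_vel': [-0.001, -0.0, 0.0, -0.001, -0.0, -0.0, 0.001], 'effort': [0.0, -54.869, 1.546, -19.812, 0.009, 0.009, -0.0], 'position': [0.233, -0.686, 0.23], 'eef_rot': [0.987, 0.163, -0.0, -0.001], 'force': [-0.232, -0.286, -0.327], 'wrist_torque': [0.016, -0.002, 0.018], 'gripper_force': 0.0, 'width': 0.085}
0.0187
scene [[360.9, 0.0, 257.02], [0.0, 360.9, 188.04], [0.0, 0.0, 1.0]] [[-0.8587, 0.3723, -0.3522, 0.0867], [-0.5125, -0.6316, 0.5818, 0.5082], [-0.0058, 0.68, 0.7331, 0.8751], [0.0, 0.0, 0.0, 1.0]] ['mtx', 'pose']
top [[439.32, 0.0, 258.83], [0.0, 439.32, 190.69], [0.0, 0.0, 1.0]] [[0.007, 0.9941, -0.1078, 0.3453], [-0.9999, 0.0054, -0.0148, -0.1204], [-0.0141, 0.1079, 0.9941, 1.1135], [0.0, 0.0, 0.0, 1.0]] ['mtx', 'pose']
wrist [[297.32, 0.0, 258.02], [0.0, 297.32, 195.66], [0.0, 0.0, 1.0]] [[0.3214, 0.897, 0.3034, 0.3101], [-0.9469, 0.3052, 0.1008, -0.6594], [-0.0022, -0.3197, 0.9475, 0.373], [0.0, 0.0, 0.0, 1.0]] ['mtx', 'pose']
```

View pics/a_top.png

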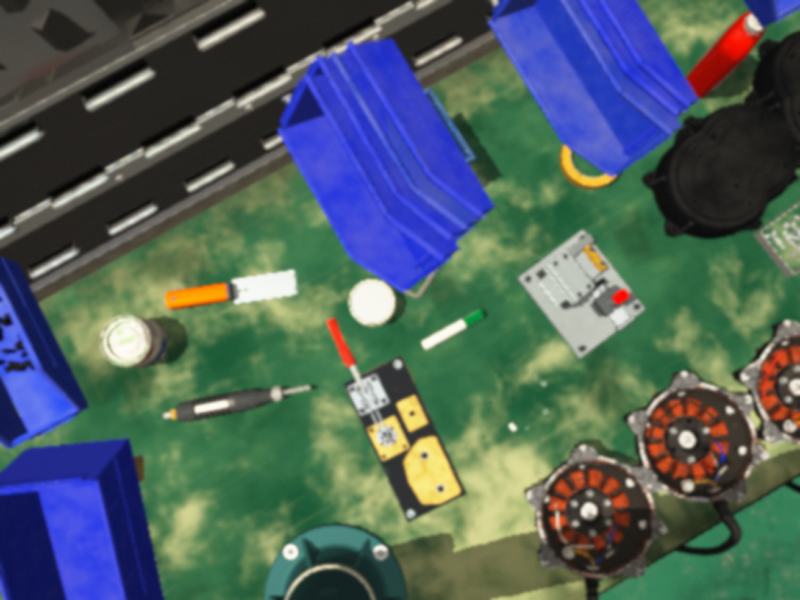

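View pics/a_scene.png

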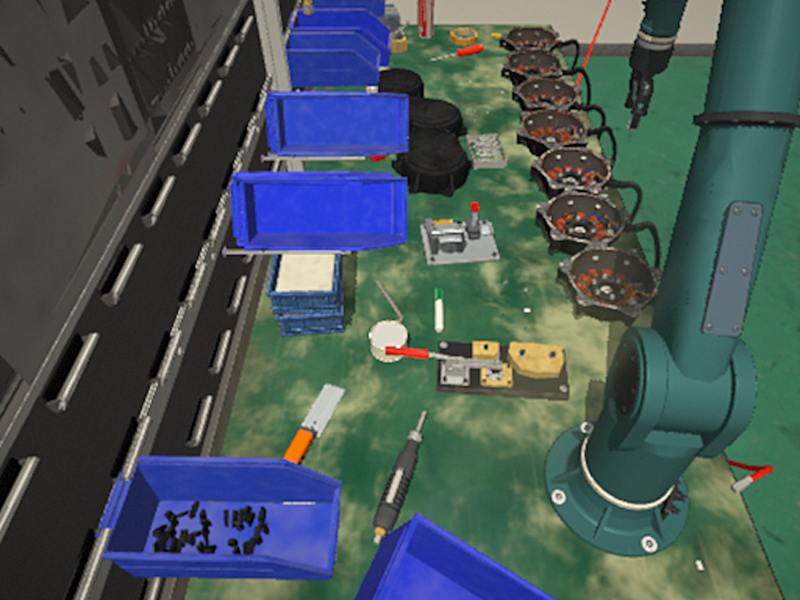

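The top view (800×600 scale) shows the scraper at (165–297, 285) pointing right, the jig at (585, 295) with its red cap at (620, 297), and the tin, marker and hex key between them. The scene view shows the jig at (460, 240), with its red-capped lug on the robot side. Next I'll measure and crop in closer.

```bash
cat > h.py <<'E'
import numpy as np, cv2
from rig import telemetry, grab_frame, camera_params, arm
from scipy.spatial.transform import Rotation as R
def ray(p,uv):
    m=p['mtx']; x=(uv[0]-m[0,2])/m[0,0]; y=(uv[1]-m[1,2])/m[1,1]
    if p.get('fish'):
        r=np.hypot(x,y); k=np.sin(r)/max(r,1e-9); d=np.array([x*k,-y*k,-np.cos(r)])
    else: d=np.array([x,-y,-1.])
    return p['pose'][:3,3],p['pose'][:3,:3]@d
def P(n):
    p=dict(camera_params(n)); p={k:np.array(v) for k,v in p.items()}; p['fish']=(n=='wrist'); return p
def hit(p,uv,z):
    o,d=ray(p,uv); return o+d*(z-o[2])/d[2]
def proj(p,X):
    c=np.linalg.inv(p['pose'])@np.append(X,1); x,y,z=c[0],-c[1],-c[2]; m=p['mtx']
    if p['fish']:
        r=np.hypot(x,y); t=np.arctan2(r,z); x,y=x/r*t,y/r*t
    else: x,y=x/z,y/z
    return np.array([m[0,0]*x+m[0,2],m[1,1]*y+m[1,2]])
def two(p1,u1,p2,u2):
    a,d=ray(p1,u1);b,e=ray(p2,u2); s=np.linalg.lstsq(np.c_[d,-e],b-a,rcond=None)[0]
    return (a+d*s[0]+b+e*s[1])/2, np.linalg.norm(a+d*s[0]-b-e*s[1])
def mask(im,lo,hi): return cv2.inRange(cv2.cvtColor(im,cv2.COLOR_BGR2HSV),lo,hi)
E
python3 - <<'E'
from h import *
t=cv2.imread('pics/raw_top.png'); s=cv2.imread('pics/raw_scene.png'); pt,ps=P('top'),P('scene')
m=mask(t,(8,150,120),(20,255,255)); m[:, 160:]=0
c=max(cv2.findContours(m,0,2)[0],key=cv2.contourArea); r=cv2.minAreaRect(c); b=cv2.boxPoints(r)
print('handle',np.round([hit(pt,q,.022) for q in b],4).tolist())
m=mask(t,(0,0,130),(180,60,255)); m[:, :145]=0; m[:,195:]=0; m[:165]=0;m[200:]=0
c=max(cv2.findContours(m,0,2)[0],key=cv2.contourArea); b=cv2.boxPoints(cv2.minAreaRect(c))
print('blade',np.round([hit(pt,q,.004) for q in b],4).tolist())
def red(im,x0,x1,y0,y1):
    m=mask(im,(0,170,120),(5,255,255))|mask(im,(174,170,120),(180,255,255)); k=np.zeros_like(m);k[y0:y1,x0:x1]=m[y0:y1,x0:x1]
    M=cv2.moments(k,True); return np.array([M['m10']/M['m00'],M['m01']/M['m00']])
ut,us=red(t,380,415,170,205),red(s,290,320,120,145)
print('cap',ut,us,two(pt,ut,ps,us),hit(pt,ut,.09))
A=cv2.resize(t[140:235,325:420],(400,400),interpolation=3); B=cv2.resize(s[125:175,265:325],(400,333),interpolation=3)
C=np.zeros((600,800,3),np.uint8);C[:400,:400]=A;C[:333,400:]=B
D=cv2.resize(t[160:205,100:195],(400,190),interpolation=3);C[405:595,:400]=D
cv2.imwrite('pics/b.png',C)
E
```

```text
handle [[0.4727, 0.284, 0.022], [0.4898, 0.1859, 0.022], [0.4586, 0.1796, 0.022], [0.4417, 0.2774, 0.022]]
blade [[0.4975, 0.1833, 0.004], [0.5145, 0.0762, 0.004], [0.47, 0.0685, 0.004], [0.4532, 0.1751, 0.004]]
cap [396.65671642 189.65671642] [303.5  131.75] (array([ 0.46130056, -0.42687104,  0.08877923]), np.float64(0.001597696417265757)) [ 0.46042502 -0.426811    0.09      ]
```

View pics/b.png

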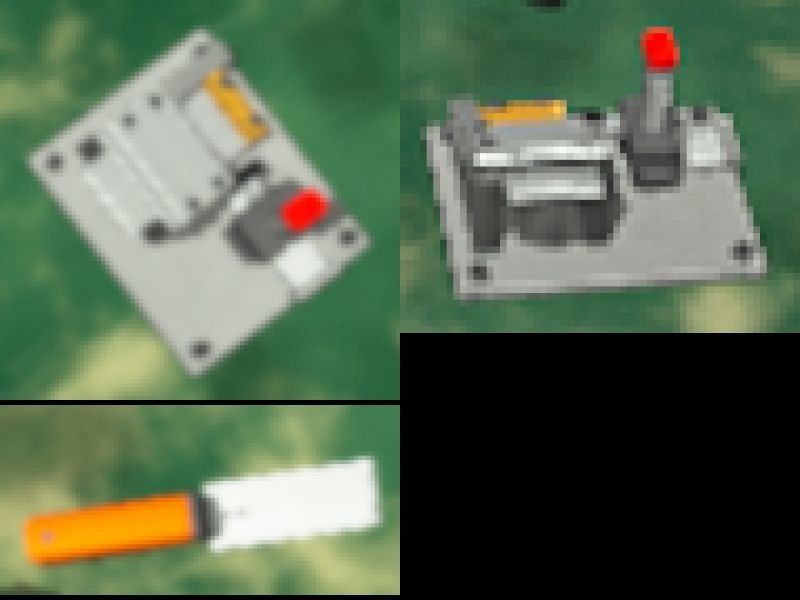

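Run:
```python
from h import *
pt,ps=P('top'),P('scene')
k=.64
for a,b in [((385,288),(405,245)),((385,288),(408,178)),((455,245),(405,245)),((490,205),(408,178)),((400,290),(408,178)),((285,130),(235,178)),((310,60),(235,178))]:
    X,e=two(pt,np.array(a)*k,ps,np.array(b)*k); print(a,b,X.round(3),round(e,3))
# left bin near scraper: top (85,405),(20,260) ; scene (340,485),(330,560),(140,458)
for a,b in [((85,405),(340,485)),((20,260),(140,458)),((85,405),(140,458)),((20,260),(340,485))]:
    X,e=two(pt,np.array(a)*k,ps,np.array(b)*k); print('L',a,b,X.round(3),round(e,3))
# jig base corners
f=400/95.
L=np.array([(35,157),(204,29),(367,240),(194,374)])/f+[325,140]
W=np.array([hit(pt,q,.01)[:2] for q in L]); print(W.round(4).tolist())
J=np.array([(-.055,.048),(.081,.048),(.081,-.116),(-.055,-.116)])
a=J-J.mean(0); b=W-W.mean(0)
yaw=np.arctan2((a[:,0]*b[:,1]-a[:,1]*b[:,0]).sum(),(a*b).sum()); Rm=np.array([[np.cos(yaw),-np.sin(yaw)],[np.sin(yaw),np.cos(yaw)]])
o=W.mean(0)-Rm@J.mean(0); print('jig',o.round(4),np.degrees(yaw), 'res',((Rm@J.T).T+o-W).round(4).tolist())
print('cap in jig',Rm.T@(np.array([.461,-.4269])-o), 'mouth',Rm@[-.025,0]+o)
```

```text
(385, 288) (405, 245) [ 0.446 -0.085  0.248] 0.013
(385, 288) (408, 178) [ 0.435 -0.089  0.381] 0.0
(455, 245) (405, 245) [ 0.514 -0.183  0.142] 0.029
(490, 205) (408, 178) [ 0.536 -0.222  0.269] 0.04
(400, 290) (408, 178) [ 0.438 -0.103  0.371] 0.009
(285, 130) (235, 178) [0.63  0.037 0.381] 0.044
(310, 60) (235, 178) [0.707 0.003 0.341] 0.007
L (85, 405) (340, 485) [0.301 0.3   0.232] 0.001
L (20, 260) (140, 458) [0.497 0.394 0.257] 0.032
L (85, 405) (140, 458) [0.371 0.344 0.334] 0.214
L (20, 260) (340, 485) [0.381 0.329 0.293] 0.196
[[0.5, -0.2921], [0.5786, -0.3949], [0.4511, -0.489], [0.3708, -0.3846]]
jig [ 0.4947 -0.3594] -53.392317371044776 res [[0.0004, 0.0054], [0.0029, -0.001], [-0.0012, -0.0046], [-0.002, 0.0001]]
cap in jig [ 0.03407119 -0.06725894] mouth [ 0.47976521 -0.33937265]
```

The hanging bin fills roughly x > 0.435, z 0.25–0.38 near y ≈ −0.1, so I'll pass over its front corner. I'll plan the moves now.

```bash
cat >> h.py <<'E'
def yaw_of(s):
    x=R.from_quat(s['eef_rot']).apply([1,0,0]); return np.degrees(np.arctan2(x[1],x[0]))
def plan(p,yaw,wps,rows=8):
    """wps: list of (x,y,z,yaw) ; prints per-call rows (linear ramps, last reaches target)"""
    p=np.array(p,float)
    for w in wps:
        while True:
            c,s=np.cos(np.radians(yaw)),np.sin(np.radians(yaw)); T=np.array([[c,s,0],[s,-c,0],[0,0,-1.]])
            d=T.T@(np.array(w[:3])-p)/.1; r=-((w[3]-yaw+180)%360-180)/30
            f=min(1,1/max(1e-9,np.abs(np.r_[d,r]).max())); q=np.round(np.r_[d,r]*f,2)
            print([float(v) for k in range(1,rows+1) for v in np.round(q*k/rows,2)])
            p=p+T@q[:3]*.1; yaw-=q[3]*30
            if f==1: break
        print('  at',p.round(4),round(yaw,2))
E
python3 - <<'E'
from h import *
s=telemetry.get_state(); print(s['position'],yaw_of(s))
plan(s['position'],yaw_of(s),[(.35,-.42,.43,45),(.43,-.1,.5,80),(.45,.12,.36,99.6),(.4718,.1938,.15,99.6)])
E
```

```text
[ 0.23323869 -0.68580326  0.23038943] 18.78562736485565
[0.12, -0.12, -0.12, -0.05, 0.23, -0.25, -0.23, -0.1, 0.34, -0.38, -0.35, -0.15, 0.46, -0.5, -0.46, -0.2, 0.58, -0.62, -0.58, -0.26, 0.69, -0.75, -0.7, -0.31, 0.8, -0.88, -0.81, -0.36, 0.92, -1.0, -0.93, -0.41]
[0.12, -0.09, -0.11, -0.05, 0.25, -0.18, -0.21, -0.09, 0.38, -0.27, -0.32, -0.14, 0.5, -0.36, -0.42, -0.18, 0.62, -0.44, -0.53, -0.23, 0.75, -0.53, -0.64, -0.28, 0.88, -0.62, -0.74, -0.32, 1.0, -0.71, -0.85, -0.37]
[0.04, -0.02, -0.03, -0.01, 0.07, -0.03, -0.06, -0.02, 0.11, -0.05, -0.08, -0.03, 0.14, -0.06, -0.11, -0.04, 0.18, -0.08, -0.14, -0.06, 0.22, -0.1, -0.16, -0.07, 0.25, -0.11, -0.19, -0.08, 0.29, -0.13, -0.22, -0.09]
  at [ 0.3499 -0.42    0.4304] 44.89
[0.12, -0.08, -0.03, -0.05, 0.25, -0.15, -0.06, -0.1, 0.38, -0.22, -0.09, -0.15, 0.5, -0.3, -0.12, -0.2, 0.62, -0.38, -0.16, -0.26, 0.75, -0.45, -0.19, -0.31, 0.88, -0.52, -0.22, -0.36, 1.0, -0.6, -0.25, -0.41]
[0.12, -0.04, -0.03, -0.05, 0.25, -0.08, -0.06, -0.1, 0.38, -0.13, -0.08, -0.14, 0.5, -0.17, -0.11, -0.19, 0.62, -0.21, -0.14, -0.24, 0.75, -0.26, -0.16, 
[... 1040 characters left out ...]
0.04, 0.09, -0.04, 0.18, 0.04, 0.1, -0.05, 0.2, 0.05, 0.12, -0.06]
  at [0.4503 0.1205 0.3604] 99.49
[0.04, 0.02, 0.12, -0.0, 0.08, 0.04, 0.25, -0.0, 0.12, 0.06, 0.38, -0.0, 0.16, 0.08, 0.5, -0.0, 0.21, 0.1, 0.62, -0.0, 0.25, 0.12, 0.75, -0.0, 0.29, 0.14, 0.88, -0.0, 0.33, 0.16, 1.0, -0.0]
[0.04, 0.02, 0.12, -0.0, 0.08, 0.04, 0.25, -0.0, 0.12, 0.06, 0.38, -0.0, 0.16, 0.08, 0.5, -0.0, 0.2, 0.1, 0.62, -0.0, 0.24, 0.12, 0.75, -0.0, 0.28, 0.14, 0.88, -0.0, 0.32, 0.16, 1.0, -0.0]
[0.0, 0.0, 0.01, -0.0, 0.01, 0.0, 0.02, -0.0, 0.02, 0.0, 0.04, -0.0, 0.02, 0.0, 0.05, -0.0, 0.02, 0.01, 0.06, -0.0, 0.03, 0.01, 0.08, -0.0, 0.04, 0.01, 0.09, -0.0, 0.04, 0.01, 0.1, -0.0]
  at [0.4714 0.194  0.1504] 99.49
```

Emit:
step_arm(moves=[0.12,-0.12,-0.12,-0.05,0.24,-0.25,-0.24,-0.1,0.36,-0.38,-0.36,-0.15,0.48,-0.5,-0.48,-0.2,0.6,-0.62,-0.6,-0.25,0.72,-0.75,-0.72,-0.3,0.84,-0.88,-0.84,-0.35,0.95,-1.0,-0.95,-0.4], grip=1)

```text
time: 0.95
position: [0.292, -0.5596, 0.3276]
eef_rot: [0.964, 0.267, 0.0, 0.0]
force: [0.6, 0.1, 1.0]
width: 0.0854
gripper_force: 0.0
```

Emit:
step_arm(moves=[0.12,-0.09,-0.12,-0.05,0.25,-0.18,-0.24,-0.1,0.38,-0.27,-0.36,-0.15,0.5,-0.36,-0.48,-0.2,0.62,-0.45,-0.6,-0.25,0.75,-0.54,-0.72,-0.3,0.88,-0.62,-0.84,-0.35,1.0,-0.7,-0.95,-0.4])

```text
time: 1.75
position: [0.3421, -0.4486, 0.4225]
eef_rot: [0.931, 0.366, 0.0, 0.0]
force: [-0.1, 0.2, -0.0]
width: 0.0854
gripper_force: 0.0
```

Run:
```python
from h import *
s=telemetry.get_state(); print(s['time'],s['position'],yaw_of(s))
p=P('wrist'); im=grab_frame('wrist')[:,:,::-1]; cv2.imwrite('pics/w1.png',im); np.save('w1.npy',p['pose'])
u=proj(p,np.array([.48,-.37,.03])); print(u)
x,y=int(np.clip(u[0]-100,0,312)),int(np.clip(u[1]-75,0,234)); print(x,y)
cv2.imwrite('pics/w1c.png',cv2.resize(im[y:y+150,x:x+200],(800,600),interpolation=3))
plan(s['position'],yaw_of(s),[(.43,-.1,.5,80)])
```

```text
1.75 [ 0.34206591 -0.44864     0.4224603 ] 42.930873181066154
[279.0884287  58.8505883]
179 0
[0.12, -0.08, -0.03, -0.05, 0.25, -0.16, -0.06, -0.1, 0.38, -0.24, -0.1, -0.15, 0.5, -0.32, -0.13, -0.2, 0.62, -0.41, -0.16, -0.26, 0.75, -0.49, -0.2, -0.31, 0.88, -0.57, -0.23, -0.36, 1.0, -0.65, -0.26, -0.41]
[0.12, -0.05, -0.03, -0.05, 0.25, -0.1, -0.06, -0.09, 0.38, -0.14, -0.09, -0.14, 0.5, -0.19, -0.12, -0.18, 0.62, -0.24, -0.14, -0.23, 0.75, -0.29, -0.17, -0.28, 0.88, -0.33, -0.2, -0.32, 1.0, -0.38, -0.23, -0.37]
[0.12, -0.02, -0.03, -0.04, 0.25, -0.04, -0.06, -0.09, 0.38, -0.06, -0.08, -0.13, 0.5, -0.08, -0.11, -0.18, 0.62, -0.1, -0.14, -0.22, 0.75, -0.12, -0.16, -0.26, 0.88, -0.14, -0.19, -0.31, 1.0, -0.16, -0.22, -0.35]
[0.04, 0.0, -0.01, -0.01, 0.08, 0.0, -0.02, -0.03, 0.12, 0.0, -0.03, -0.04, 0.16, 0.0, -0.04, -0.06, 0.2, 0.0, -0.04, -0.07, 0.24, 0.0, -0.05, -0.08, 0.28, 0.0, -0.06, -0.1, 0.32, 0.0, -0.07, -0.11]
  at [ 0.4296 -0.1     0.5005] 80.13
```

View pics/w1c.png

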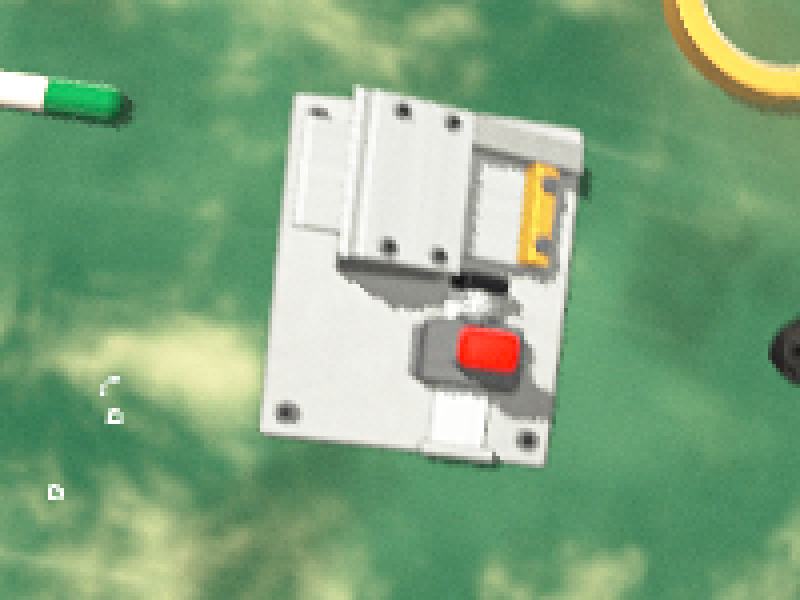

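The crop of w1 (pixel = 179 + u/4, v/4) shows these jig features:
- Base corners at (261,432), (546,466) and (294,93).
- Keeper's lower end from (472,112) to (463,270).
- Outer corner of the lead-in table at (293,228).
- Brass stop face from (533,165) to (520,262).
- Red cap centred near (489,350).

I'll fit the jig pose from these points.

```bash
cat >> h.py <<'E'
c25,s25=np.cos(np.radians(25)),np.sin(np.radians(25))
def slot2jig(v): return np.array([-.025+v[0]*c25+v[2]*s25, v[1], .061-v[0]*s25+v[2]*c25])
def jig2w(j,v):
    c,s=np.cos(j[2]),np.sin(j[2]); return np.array([j[0]+c*v[0]-s*v[1],j[1]+s*v[0]+c*v[1],v[2]])
E
python3 - <<'E'
from h import *
from scipy.optimize import least_squares
p=P('wrist'); p['pose']=np.load('w1.npy')
m=1e-3
F=[((261,432),lambda d:(-.055,-.116,.01)),((546,466),lambda d:(.081,-.116,.01)),((294,93),lambda d:(-.055,.048,.01)),
((472,112),lambda d:slot2jig((.048,.036,.0145))),((463,270),lambda d:slot2jig((.048,-.036,.0145))),((293,228),lambda d:slot2jig((-.022,-.024,0))),
((533,165),lambda d:slot2jig((d,.023,.012))),((520,262),lambda d:slot2jig((d,-.023,.012)))]
def res(q): return np.concatenate([(proj(p,jig2w(q[:3],f(q[3])))-[179+u[0]/4,u[1]/4]) for u,f in F])
r=least_squares(res,[.4947,-.3594,np.radians(-53.4),.086],loss='soft_l1',x_scale=[.01,.01,.01,.01])
q=r.x; print(q[:2].round(4),np.degrees(q[2]),q[3]); print(res(q).reshape(-1,2).round(1).tolist())
np.save('jig.npy',q)
cap=hit(p,(179+490/4,349/4),.092); c,s=np.cos(q[2]),np.sin(q[2]); d=cap[:2]-q[:2]; print('cap',cap.round(4),'jig',[c*d[0]+s*d[1],-s*d[0]+c*d[1]])
E
```

```text
[ 0.4949 -0.3588] -52.68612431368503 0.08108628608781686
[[-0.9, 0.9], [0.4, 0.4], [-0.6, -0.1], [0.7, 0.6], [-1.1, 1.1], [0.8, -1.0], [-0.1, -1.4], [0.6, -0.9]]
cap [ 0.4622 -0.429   0.092 ] jig [np.float64(0.03606451858648511), np.float64(-0.06858102935681683)]
```

Emit:
step_arm(moves=[0.12,-0.08,-0.04,-0.05,0.25,-0.16,-0.08,-0.1,0.38,-0.24,-0.12,-0.15,0.5,-0.32,-0.16,-0.2,0.62,-0.4,-0.2,-0.25,0.75,-0.49,-0.24,-0.3,0.88,-0.57,-0.28,-0.35,1.0,-0.65,-0.32,-0.4])

```text
time: 2.6
position: [0.3709, -0.3328, 0.4537]
eef_rot: [0.887, 0.461, 0.0, 0.0]
force: [0.0, -0.5, 0.4]
width: 0.0853
gripper_force: 0.0
```

Emit:
step_arm(moves=[0.12,-0.05,-0.04,-0.05,0.25,-0.1,-0.08,-0.1,0.38,-0.14,-0.12,-0.15,0.5,-0.19,-0.16,-0.2,0.62,-0.24,-0.2,-0.25,0.75,-0.29,-0.24,-0.3,0.88,-0.33,-0.28,-0.35,1.0,-0.38,-0.3,-0.38])

```text
time: 3.4
position: [0.3977, -0.2295, 0.4838]
eef_rot: [0.837, 0.547, 0.0, 0.0]
force: [-0.3, -0.4, -0.5]
width: 0.0853
gripper_force: 0.0
```

Emit:
step_arm(moves=[0.12,-0.02,-0.03,-0.05,0.25,-0.04,-0.06,-0.1,0.38,-0.06,-0.09,-0.15,0.5,-0.08,-0.12,-0.2,0.62,-0.1,-0.14,-0.24,0.75,-0.12,-0.16,-0.28,0.88,-0.14,-0.18,-0.32,1.0,-0.16,-0.2,-0.35])

```text
time: 4.2
position: [0.4232, -0.1314, 0.5034]
eef_rot: [0.784, 0.621, 0.0, -0.0]
force: [-0.2, 0.5, -0.6]
width: 0.085
gripper_force: 0.0
```

Run:
```python
from h import *
s=telemetry.get_state(); print(s['time'],s['position'],yaw_of(s),s['joint_positions'])
plan(s['position'],yaw_of(s),[(.45,.12,.36,99.6),(.468,.2,.2,99.6)])
```

```text
4.2 [ 0.42315324 -0.13143282  0.50342007] 76.78672134817921 [ 0.60866626 -0.00502143 -0.40361232  1.80582922 -0.00211526  1.34048435
 -0.02507364]
[0.12, -0.02, 0.07, -0.04, 0.25, -0.03, 0.14, -0.08, 0.38, -0.04, 0.21, -0.11, 0.5, -0.06, 0.28, -0.15, 0.62, -0.08, 0.36, -0.19, 0.75, -0.09, 0.43, -0.22, 0.88, -0.1, 0.5, -0.26, 1.0, -0.12, 0.57, -0.3]
[0.12, 0.0, 0.07, -0.04, 0.25, 0.01, 0.14, -0.08, 0.38, 0.01, 0.21, -0.11, 0.5, 0.02, 0.28, -0.15, 0.62, 0.02, 0.36, -0.19, 0.75, 0.02, 0.43, -0.22, 0.88, 0.03, 0.5, -0.26, 1.0, 0.03, 0.57, -0.3]
[0.06, 0.01, 0.04, -0.02, 0.13, 0.02, 0.07, -0.04, 0.19, 0.04, 0.11, -0.06, 0.26, 0.05, 0.14, -0.08, 0.32, 0.06, 0.18, -0.1, 0.38, 0.08, 0.22, -0.12, 0.45, 0.09, 0.25, -0.14, 0.51, 0.1, 0.29, -0.16]
  at [0.4504 0.1198 0.3604] 99.59
[0.06, 0.02, 0.12, -0.0, 0.12, 0.05, 0.25, -0.0, 0.18, 0.07, 0.38, -0.0, 0.24, 0.1, 0.5, -0.0, 0.29, 0.12, 0.62, -0.0, 0.35, 0.14, 0.75, -0.0, 0.41, 0.17, 0.88, -0.0, 0.47, 0.19, 1.0, -0.0]
[0.04, 0.02, 0.08, -0.0, 0.07, 0.03, 0.15, -0.0, 0.11, 0.04, 0.22, -0.0, 0.14, 0.06, 0.3, -0.0, 0.18, 0.08, 0.38, -0.0, 0.22, 0.09, 0.45, -0.0, 0.25, 0.1, 0.52, -0.0, 0.29, 0.12, 0.6, -0.0]
  at [0.4683 0.1999 0.2004] 99.59
```

Emit:
step_arm(moves=[0.12,-0.02,0.05,-0.04,0.25,-0.03,0.1,-0.08,0.38,-0.04,0.15,-0.12,0.5,-0.06,0.2,-0.15,0.62,-0.08,0.25,-0.19,0.75,-0.09,0.3,-0.23,0.88,-0.1,0.35,-0.26,1.0,-0.12,0.4,-0.3])

```text
time: 5.0
position: [0.4344, -0.0314, 0.4629]
eef_rot: [0.733, 0.681, 0.0, -0.0]
force: [-0.9, -0.1, -0.7]
width: 0.0855
gripper_force: 0.0
```

Emit:
step_arm(moves=[0.12,0.0,0.08,-0.04,0.25,0.0,0.16,-0.08,0.38,0.01,0.24,-0.12,0.5,0.01,0.32,-0.15,0.62,0.02,0.4,-0.19,0.75,0.02,0.5,-0.23,0.88,0.03,0.6,-0.26,1.0,0.03,0.7,-0.3])

```text
time: 5.8
position: [0.4449, 0.0681, 0.3924]
eef_rot: [0.677, 0.736, 0.0, -0.0]
force: [0.7, 0.4, -1.0]
width: 0.0854
gripper_force: 0.0
```

Emit:
step_arm(moves=[0.1,0.02,0.12,-0.02,0.2,0.04,0.25,-0.04,0.3,0.07,0.38,-0.06,0.4,0.1,0.5,-0.08,0.5,0.12,0.62,-0.1,0.6,0.14,0.75,-0.12,0.7,0.17,0.88,-0.14,0.8,0.2,1.0,-0.16])

```text
time: 6.6
position: [0.458, 0.149, 0.292]
eef_rot: [0.646, 0.763, -0.0, -0.0]
force: [-0.0, 0.4, -0.1]
width: 0.0853
gripper_force: 0.0
```

Run:
```python
from h import *
s=telemetry.get_state(); print(s['time'],s['position'],yaw_of(s))
p=P('wrist'); im=grab_frame('wrist')[:,:,::-1]; cv2.imwrite('pics/w2.png',im)
m=mask(im,(8,170,120),(22,255,255))
c=max(cv2.findContours(m,0,2)[0],key=cv2.contourArea); b=cv2.boxPoints(cv2.minAreaRect(c)); print(cv2.contourArea(c),b.round(1).tolist())
W=np.array([hit(p,q,.022)[:2] for q in b]); print(W.round(4).tolist())
L=[(np.linalg.norm(W[i]-W[(i+1)%4]),i) for i in range(4)]; print(np.round([l[0] for l in L],4))
i=max(L)[1]; d=W[(i+1)%4]-W[i]; 
if d[1]>0:d=-d
print('dir',np.degrees(np.arctan2(d[1],d[0])),'centre',W.mean(0))
cv2.imwrite('pics/w2b.png',cv2.resize(im,(800,600),interpolation=3))
plan(s['position'],yaw_of(s),[(.4718,.1938,.1,99.6)])
```

```text
6.6 [0.45799614 0.14901896 0.29201298] 99.52681220935898
1300.5 [[266.0, 65.0], [285.0, 65.0], [285.0, 135.0], [266.0, 135.0]]
[[0.446, 0.2788], [0.4714, 0.2834], [0.4885, 0.1871], [0.4624, 0.1825]]
[0.0258 0.0979 0.0265 0.0977]
dir -79.94157100958407 centre [0.46706699 0.23293036]
[0.03, 0.01, 0.12, -0.0, 0.06, 0.03, 0.25, -0.0, 0.08, 0.04, 0.38, -0.0, 0.11, 0.06, 0.5, -0.0, 0.14, 0.07, 0.62, -0.0, 0.16, 0.08, 0.75, -0.0, 0.19, 0.1, 0.88, -0.0, 0.22, 0.11, 1.0, -0.0]
[0.02, 0.01, 0.12, -0.0, 0.05, 0.02, 0.23, -0.0, 0.08, 0.04, 0.34, -0.0, 0.1, 0.05, 0.46, -0.0, 0.12, 0.06, 0.58, -0.0, 0.15, 0.08, 0.69, -0.0, 0.18, 0.09, 0.8, -0.0, 0.2, 0.1, 0.92, -0.0]
  at [0.4718 0.1939 0.1   ] 99.53
```

View pics/w2b.png

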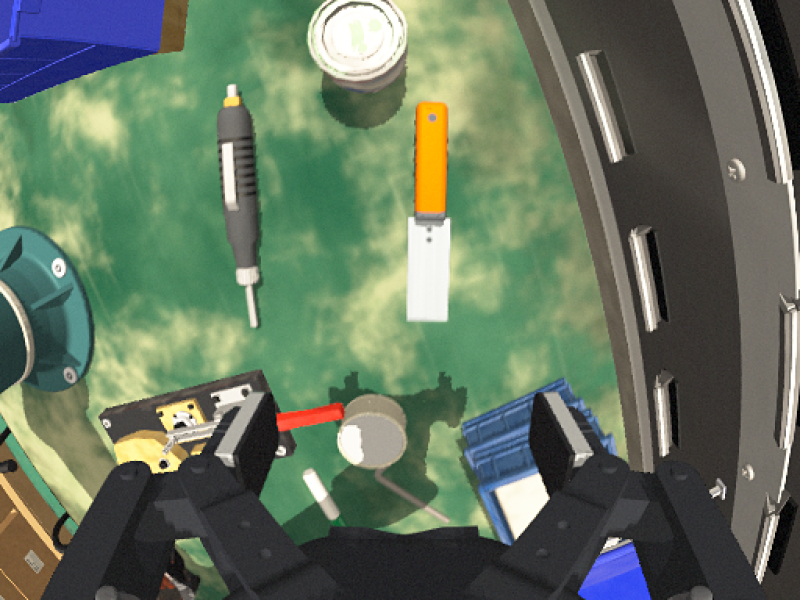

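The full wrist view (800×600 scale) shows the orange handle at (431, 160), the blade pointing down to its edge at (428, 320), and clear space around them. I'll centre over it and descend.

Run:
```python
from h import *
s=telemetry.get_state()
plan(s['position'],yaw_of(s),[(.474,.193,.1,100.06),(.474,.193,.004,100.06)])
```

```text
[0.03, 0.02, 0.12, -0.0, 0.05, 0.03, 0.25, -0.0, 0.08, 0.04, 0.38, -0.0, 0.1, 0.06, 0.5, -0.0, 0.13, 0.08, 0.62, -0.01, 0.16, 0.09, 0.75, -0.01, 0.18, 0.1, 0.88, -0.01, 0.21, 0.12, 1.0, -0.01]
[0.02, 0.02, 0.11, -0.0, 0.04, 0.03, 0.23, -0.0, 0.07, 0.04, 0.34, -0.0, 0.09, 0.06, 0.46, -0.0, 0.11, 0.08, 0.57, -0.0, 0.14, 0.09, 0.68, -0.0, 0.16, 0.1, 0.8, -0.0, 0.18, 0.12, 0.91, -0.0]
  at [0.4743 0.193  0.0996] 99.96
[0.0, -0.0, 0.12, -0.0, 0.0, -0.0, 0.24, -0.0, 0.0, -0.0, 0.36, -0.0, 0.0, -0.0, 0.48, -0.0, 0.0, -0.0, 0.6, -0.0, 0.0, -0.0, 0.72, -0.0, 0.0, -0.0, 0.84, -0.0, 0.0, -0.0, 0.96, -0.0]
  at [0.4743 0.193  0.0036] 99.96
```

Emit:
step_arm(moves=[0.03,0.02,0.12,0,0.05,0.03,0.25,0,0.08,0.05,0.38,0,0.1,0.06,0.5,0,0.13,0.08,0.62,-0.01,0.16,0.09,0.75,-0.01,0.18,0.11,0.88,-0.01,0.21,0.12,1.0,-0.01])

```text
time: 7.45
position: [0.4666, 0.1711, 0.1921]
eef_rot: [0.644, 0.765, -0.0, -0.0]
force: [-0.4, -0.1, 0.1]
width: 0.0852
gripper_force: 0.0
```

Emit:
step_arm(moves=[0.02,0.02,0.11,0,0.04,0.03,0.23,0,0.07,0.05,0.34,0,0.09,0.06,0.46,0,0.11,0.08,0.57,0,0.14,0.09,0.68,0,0.16,0.11,0.8,0,0.18,0.12,0.91,0])

```text
time: 8.25
position: [0.4755, 0.191, 0.1013]
eef_rot: [0.644, 0.765, 0.0, -0.0]
force: [0.0, -0.2, -0.2]
width: 0.085
gripper_force: 0.0
```

Emit:
step_arm(moves=[0,0,0.12,0,0,0,0.25,0,0,0,0.4,0,0,0,0.55,0,0,0,0.7,0,0,0,0.82,0,0,0,0.91,0,0,0,0.96,0])

```text
time: 9.05
position: [0.475, 0.1907, 0.0054]
eef_rot: [0.644, 0.765, -0.0, -0.0]
force: [-0.5, -1.3, 0.2]
width: 0.0855
gripper_force: 0.0
```

Emit:
step_arm(moves=[0,0,0,0,0,0,0,0,0,0,0,0,0,0,0,0,0,0,0,0,0,0,0,0,0,0,0,0,0,0,0,0], grip=-1)

```text
time: 9.85
position: [0.4758, 0.191, 0.0071]
eef_rot: [0.644, 0.765, 0.001, 0.0]
force: [0.1, -0.9, 6.0]
width: 0.0264
gripper_force: 60.8
```

Emit:
step_arm(moves=[0,0,-0.12,0,0,0,-0.25,0,0,0,-0.38,0,0,0,-0.5,0,0,0,-0.62,0,0,0,-0.75,0,0,0,-0.88,0,0,0,-1.0,0])

```text
time: 10.65
position: [0.4753, 0.1907, 0.1075]
eef_rot: [0.644, 0.765, 0.0, 0.0]
force: [-0.7, -0.2, -2.7]
width: 0.0266
gripper_force: 59.9
```

Emit:
step_arm(moves=[0,0,-0.12,0,0,0,-0.25,0,0,0,-0.38,0,0,0,-0.5,0,0,0,-0.62,0,0,0,-0.75,0,0,0,-0.88,0,0,0,-1.0,0])

```text
time: 11.45
position: [0.4753, 0.1908, 0.2074]
eef_rot: [0.644, 0.765, 0.0, 0.0]
force: [0.0, 0.3, -2.6]
width: 0.0264
gripper_force: 59.9
```

Run:
```python
from h import *
s=telemetry.get_state(); print(s['time'],s['position'],yaw_of(s),s['force'],s['wrist_torque'],s['width'])
im=grab_frame('wrist')[:,:,::-1]; cv2.imwrite('pics/w3.png',im)
sc=grab_frame('scene')[:,:,::-1]; cv2.imwrite('pics/s3.png',sc)
u=proj(P('scene'),s['position']).astype(int); print(u)
x,y=max(0,u[0]-75),max(0,u[1]-75)
C=np.zeros((300,800,3),np.uint8); C[:,:400]=cv2.resize(im,(400,300)); C[:,400:]=cv2.resize(sc[y:y+150,x:x+200],(400,300),interpolation=3)
cv2.imwrite('pics/c3.png',C)
```

```text
11.45 [0.47528488 0.19077393 0.20742263] 99.78532108263586 [ 0.04834551  0.34062269 -2.640149  ] [ 0.03083511 -0.00604138 -0.01742848] 0.0264024643698527
[182 236]
```

View pics/c3.png

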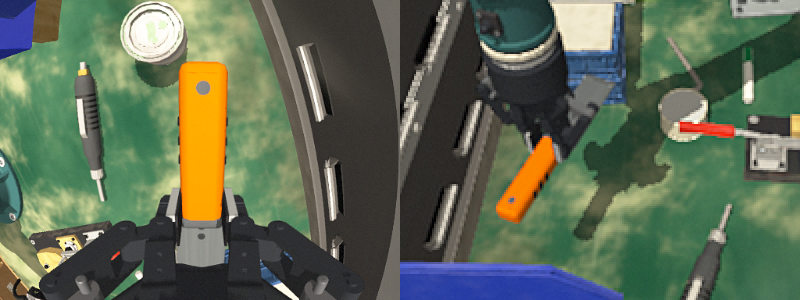

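The wrist half of the composite shows the handle gripped straight, with its grey dot at (203, 88). The scene half shows the scraper held about level, with the dot at (511, 200). I'll measure the pitch.

Run:
```python
from h import *
w=P('wrist'); sc=P('scene')
X,e=two(w,(203*1.28,88*1.28),sc,(162.5,261)); print(X.round(4),e)
im=cv2.imread('pics/w3.png'); m=mask(im,(8,170,120),(22,255,255)); m[:,:200]=0; m[:,330:]=0
for v in (84,90,100,120,150,180,220,250,270,280):
    xs=np.where(m[v])[0]; 
    if len(xs): 
        a,da=ray(w,(xs[0]-.5,v)); b,db=ray(w,(xs[-1]+.5,v)); da/=np.linalg.norm(da);db/=np.linalg.norm(db)
        t=.028/np.linalg.norm(da-db); print(v,xs[0],xs[-1],(a+(da+db)/2*t).round(4))
```

```text
[0.4633 0.2674 0.2224] 0.0010943549742604066
84 232 287 [0.4608 0.2805 0.1994]
90 229 290 [0.4613 0.277  0.2144]
100 229 290 [0.462  0.2725 0.2149]
120 229 290 [0.4636 0.2635 0.2161]
150 229 289 [0.4657 0.2498 0.2165]
180 230 288 [0.4682 0.2355 0.2155]
220 231 286 [0.4715 0.2148 0.2147]
250 232 284 [0.4743 0.1971 0.2134]
270 233 283 [0.4765 0.1844 0.2129]
280 240 277 [0.4833 0.1477 0.1691]
```

Run:
```python
from h import *
w=P('wrist'); s=telemetry.get_state(); im=cv2.imread('pics/w3.png'); m=mask(im,(8,120,100),(22,255,255)); 
rows=[v for v in range(60,140) if m[v,245:275].sum()>255*15]; print(rows[0]); X=hit(w,(259.5,rows[0]),.220); print(X, np.linalg.norm(X[:2]-s['position'][:2]))
plan(s['position'],yaw_of(s),[(.44,.1,.44,100),(.43,-.1,.5,110),(.39,-.2,.4,127.1),(.385,-.214,.15,127.1)])
```

```text
78
[0.46036568 0.28190329 0.22      ] 0.09183491316503804
[-0.04, -0.03, -0.12, -0.0, -0.09, -0.06, -0.25, -0.0, -0.14, -0.08, -0.38, -0.0, -0.18, -0.11, -0.5, -0.0, -0.22, -0.14, -0.62, -0.0, -0.27, -0.16, -0.75, -0.0, -0.32, -0.19, -0.88, -0.0, -0.36, -0.22, -1.0, -0.0]
[-0.04, -0.03, -0.12, -0.0, -0.09, -0.06, -0.25, -0.0, -0.14, -0.08, -0.38, -0.0, -0.18, -0.11, -0.5, -0.0, -0.22, -0.14, -0.62, -0.01, -0.27, -0.16, -0.75, -0.01, -0.32, -0.19, -0.88, -0.01, -0.36, -0.22, -1.0, -0.01]
[-0.02, -0.01, -0.04, 0.0, -0.03, -0.02, -0.08, 0.0, -0.04, -0.03, -0.12, 0.0, -0.06, -0.04, -0.16, 0.0, -0.08, -0.04, -0.2, 0.0, -0.09, -0.05, -0.24, 0.0, -0.1, -0.06, -0.28, 0.0, -0.12, -0.07, -0.32, 0.0]
  at [0.4404 0.1    0.4402] 100.07
[-0.12, -0.03, -0.04, -0.02, -0.25, -0.06, -0.08, -0.04, -0.38, -0.09, -0.12, -0.06, -0.5, -0.12, -0.16, -0.08, -0.62, -0.14, -0.19, -0.11, -0.75, -0.17, -0.23, -0.13, -0.88, -0.2, -0.27, -0.15, -1.0, -0.23, -0.31, -0.17]
[-0.12, -0.04, -0.04, -0.02, -0.23, -0.08, -0.07, -0.04, -0.35, -0.12, -0.11, -0.06, -0.46, -0.16, -0.14, -0.08, -0.58, -0.19, -0.18, -0.1, -0.7
[... 492 characters left out ...]
, -0.0]
  at [ 0.3903 -0.1998  0.4002] 127.07
[-0.0, -0.01, 0.12, -0.0, -0.01, -0.01, 0.25, -0.0, -0.01, -0.02, 0.38, -0.0, -0.02, -0.02, 0.5, -0.0, -0.02, -0.03, 0.62, -0.0, -0.02, -0.04, 0.75, -0.0, -0.03, -0.04, 0.88, -0.0, -0.03, -0.05, 1.0, -0.0]
[-0.0, -0.01, 0.12, -0.0, -0.01, -0.01, 0.25, -0.0, -0.01, -0.02, 0.38, -0.0, -0.02, -0.02, 0.5, -0.0, -0.02, -0.03, 0.62, -0.0, -0.02, -0.04, 0.75, -0.0, -0.03, -0.04, 0.88, -0.0, -0.03, -0.05, 1.0, -0.0]
[-0.0, -0.0, 0.06, -0.0, -0.0, -0.01, 0.12, -0.0, -0.01, -0.01, 0.19, -0.0, -0.01, -0.02, 0.25, -0.0, -0.01, -0.02, 0.31, -0.0, -0.02, -0.02, 0.38, -0.0, -0.02, -0.03, 0.44, -0.0, -0.02, -0.03, 0.5, -0.0]
  at [ 0.3848 -0.214   0.1502] 127.07
```

Emit:
step_arm(moves=[-0.05,-0.03,-0.12,0,-0.1,-0.06,-0.25,0,-0.15,-0.08,-0.38,0,-0.2,-0.11,-0.5,0,-0.25,-0.14,-0.62,0,-0.3,-0.17,-0.75,0,-0.35,-0.2,-0.88,0,-0.4,-0.22,-1.0,0])

```text
time: 12.35
position: [0.4601, 0.1472, 0.3075]
eef_rot: [0.644, 0.765, 0.0, 0.0]
force: [0.5, -1.0, -1.4]
width: 0.0265
gripper_force: 59.8
```

Emit:
step_arm(moves=[-0.05,-0.03,-0.12,0,-0.1,-0.06,-0.25,0,-0.15,-0.08,-0.38,0,-0.2,-0.11,-0.5,0,-0.25,-0.14,-0.62,0,-0.3,-0.17,-0.75,0,-0.35,-0.2,-0.88,0,-0.4,-0.22,-1.0,0])

```text
time: 13.15
position: [0.4453, 0.1041, 0.4075]
eef_rot: [0.644, 0.765, 0.0, 0.0]
force: [0.2, -0.4, -2.3]
width: 0.0267
gripper_force: 59.8
```

Emit:
step_arm(moves=[-0.12,-0.04,-0.12,-0.02,-0.25,-0.07,-0.25,-0.04,-0.38,-0.1,-0.38,-0.06,-0.5,-0.14,-0.5,-0.08,-0.62,-0.18,-0.6,-0.1,-0.75,-0.21,-0.7,-0.12,-0.88,-0.24,-0.8,-0.14,-1.0,-0.27,-0.9,-0.16])

```text
time: 13.95
position: [0.4355, 0.0006, 0.4972]
eef_rot: [0.611, 0.791, -0.0, -0.0]
force: [-0.3, -0.6, -1.5]
width: 0.0263
gripper_force: 59.9
```

Emit:
step_arm(moves=[-0.12,-0.04,0,-0.02,-0.25,-0.08,0,-0.05,-0.38,-0.12,0,-0.08,-0.5,-0.16,0,-0.1,-0.62,-0.2,0,-0.12,-0.75,-0.23,0,-0.15,-0.88,-0.27,0,-0.18,-1.0,-0.3,0,-0.2])

```text
time: 14.75
position: [0.4316, -0.1037, 0.4967]
eef_rot: [0.569, 0.822, -0.0, -0.0]
force: [-0.4, -1.0, -2.0]
width: 0.0266
gripper_force: 60.0
```

Run:
```python
from h import *
s=telemetry.get_state(); print(s['time'],s['position'],yaw_of(s),s['force'],s['joint_positions'])
plan(s['position'],yaw_of(s),[(.385,-.214,.38,127.1),(.385,-.214,.15,127.1)])
```

```text
14.75 [ 0.43161737 -0.10373471  0.49671086] 110.61104368082219 [-0.43622867 -1.00408747 -1.97582732] [ 6.00283742e-01  1.15148416e-03 -4.62076521e-01  1.81492777e+00
  4.37043009e-04  1.32590928e+00  4.97831992e-01]
[-0.09, -0.09, 0.12, -0.06, -0.18, -0.18, 0.25, -0.12, -0.28, -0.27, 0.38, -0.18, -0.37, -0.36, 0.5, -0.24, -0.46, -0.44, 0.62, -0.29, -0.55, -0.53, 0.75, -0.35, -0.65, -0.62, 0.88, -0.41, -0.74, -0.71, 1.0, -0.47]
[-0.01, -0.02, 0.02, -0.01, -0.02, -0.04, 0.04, -0.02, -0.04, -0.05, 0.06, -0.03, -0.05, -0.07, 0.08, -0.04, -0.06, -0.09, 0.11, -0.05, -0.08, -0.11, 0.13, -0.06, -0.09, -0.12, 0.15, -0.07, -0.1, -0.14, 0.17, -0.08]
  at [ 0.3854 -0.2142  0.3797] 127.11
[0.0, -0.0, 0.12, 0.0, 0.0, -0.0, 0.25, 0.0, 0.0, -0.0, 0.38, 0.0, 0.0, -0.0, 0.5, 0.0, 0.0, -0.0, 0.62, 0.0, 0.0, -0.0, 0.75, 0.0, 0.0, -0.0, 0.88, 0.0, 0.0, -0.0, 1.0, 0.0]
[0.0, -0.0, 0.12, 0.0, 0.0, -0.0, 0.25, 0.0, 0.0, -0.0, 0.38, 0.0, 0.0, -0.0, 0.5, 0.0, 0.0, -0.0, 0.62, 0.0, 0.0, -0.0, 0.75, 0.0, 0.0, -0.0, 0.88, 0.0, 0.0, -0.0, 1.0, 0.0]
[0.0, -0.0, 0.04, 0.0, 0.0, -0.0, 0.08, 0.0, 0.0, -0.0, 0.11, 0.0, 0.0, -0.0, 0.15, 0.0, 0.0, -0.0, 0.19, 0.0, 0.0, -0.0, 0.22, 0.0, 0.0, -0.0, 0.26, 0.0, 0.0, -0.0, 0.3, 0.0]
  at [ 0.3854 -0.2142  0.1497] 127.11
```

Emit:
step_arm(moves=[-0.1,-0.1,0.05,-0.06,-0.2,-0.2,0.1,-0.13,-0.3,-0.3,0.15,-0.2,-0.41,-0.4,0.2,-0.27,-0.52,-0.5,0.25,-0.34,-0.63,-0.6,0.3,-0.41,-0.73,-0.7,0.4,-0.48,-0.83,-0.81,0.5,-0.55])

```text
time: 15.55
position: [0.3851, -0.2097, 0.4466]
eef_rot: [0.445, 0.896, 0.0, 0.0]
force: [-0.0, 0.3, -1.4]
width: 0.0263
gripper_force: 60.0
```

Emit:
step_arm(moves=[0,0,0.12,0,0,0,0.25,0,0,0,0.38,0,0,0,0.5,0,0,0,0.62,0,0,0,0.75,0,0,0,0.88,0,0,0,1.0,0])

```text
time: 16.35
position: [0.3855, -0.2087, 0.3453]
eef_rot: [0.445, 0.895, 0.0, -0.0]
force: [0.5, 0.4, -2.3]
width: 0.0267
gripper_force: 59.9
```

Emit:
step_arm(moves=[0,0,0.12,0,0,0,0.25,0,0,0,0.38,0,0,0,0.5,0,0,0,0.62,0,0,0,0.75,0,0,0,0.88,0,0,0,1.0,0])

```text
time: 17.15
position: [0.3856, -0.2092, 0.2454]
eef_rot: [0.446, 0.895, 0.0, 0.0]
force: [-0.9, -0.5, -2.0]
width: 0.0267
gripper_force: 59.9
```

Run:
```python
from h import *
s=telemetry.get_state(); print(s['time'],s['position'],yaw_of(s),s['force'],s['joint_positions'].round(2))
w=P('wrist'); im=grab_frame('wrist')[:,:,::-1]; cv2.imwrite('pics/w4.png',im); np.save('w4.npy',w['pose'])
t=grab_frame('top')[:,:,::-1]; cv2.imwrite('pics/t4.png',t)
sc=grab_frame('scene')[:,:,::-1]; cv2.imwrite('pics/s4.png',sc)
u=proj(P('scene'),np.array([.45,-.3,.1])).astype(int);print(u, u[0]-60,u[1]-60)
v=proj(P('top'),np.array([.45,-.3,.1])).astype(int);print(v,v[0]-60,v[1]-60)
C=np.zeros((600,800,3),np.uint8); C[:300,:400]=cv2.resize(im,(400,300)); C[:300,400:]=cv2.resize(sc[u[1]-45:u[1]+45,u[0]-60:u[0]+60],(400,300),interpolation=3)
C[300:,400:]=cv2.resize(t[v[1]-45:v[1]+45,v[0]-60:v[0]+60],(400,300),interpolation=3)
cv2.imwrite('pics/c4.png',C)
```

```text
17.15 [ 0.3855684  -0.20918834  0.24538817] 127.08462008256481 [-0.8800398  -0.53634127 -1.95718535] [ 0.68  0.23 -0.34  2.2   0.11  0.73  0.91]
[290 151] 230 91
[342 193] 282 133
```

View pics/c4.png

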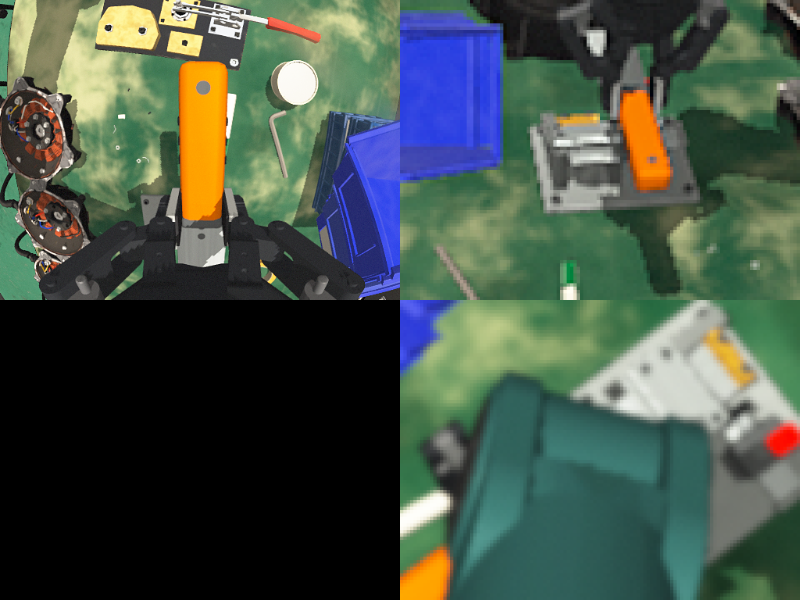

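The wrist view can't see past its fingers. The scene crop shows the scraper lined up above the jig mouth, with the marker at (568, 280) clear. I'll go by the fitted jig pose and use force near contact.

```bash
cat >> h.py <<'E'
J=(.4949,-.3590,np.radians(-52.9))
def inj(X):
    c,s=np.cos(J[2]),np.sin(J[2]); d=np.array(X[:2])-J[:2]; return np.array([c*d[0]+s*d[1],-s*d[0]+c*d[1],X[2]])
def st():
    s=telemetry.get_state(); f=np.array(s['force']); c,n=np.cos(J[2]),np.sin(J[2])
    print('t',s['time'],'jig TCP mm',(inj(s['position'])*1e3).round(1),'yaw',round(yaw_of(s)-180-np.degrees(J[2]),2),'F jig',np.round([c*f[0]+n*f[1],-n*f[0]+c*f[1],f[2]],1),'tq',np.round(s['wrist_torque'],2),'w',round(s['width'],4))
    return s
E
python3 - <<'E'
from h import *
s=st()
p=jig2w(J,(-.178,-.0005,.1)); plan(s['position'],yaw_of(s),[(*p,127.1)])
E
```

```text
t 17.3 jig TCP mm [-186.     2.9  245.5] yaw -0.0 F jig [ 0.2  0.5 -1.4] tq [0.03 0.06 0.03] w 0.0266
[-0.01, -0.0, 0.12, -0.0, -0.01, -0.0, 0.25, -0.0, -0.02, -0.01, 0.38, -0.0, -0.02, -0.01, 0.5, -0.0, -0.03, -0.01, 0.62, -0.0, -0.04, -0.02, 0.75, -0.0, -0.04, -0.02, 0.88, -0.0, -0.05, -0.02, 1.0, -0.0]
[-0.0, -0.0, 0.06, -0.0, -0.01, -0.0, 0.12, -0.0, -0.01, -0.0, 0.17, -0.0, -0.02, -0.0, 0.23, -0.0, -0.02, -0.01, 0.29, -0.0, -0.02, -0.01, 0.34, -0.0, -0.03, -0.01, 0.4, -0.0, -0.03, -0.01, 0.46, -0.0]
  at [ 0.3874 -0.2171  0.0995] 127.1
```

Emit:
step_arm(moves=[-0.01,-0.01,0.12,0,-0.02,-0.01,0.25,0,-0.03,-0.01,0.38,0,-0.04,-0.02,0.5,0,-0.05,-0.02,0.62,0,-0.06,-0.03,0.75,0,-0.07,-0.03,0.88,0,-0.08,-0.03,1.0,0])

```text
time: 18.1
position: [0.3882, -0.2176, 0.1455]
eef_rot: [0.446, 0.895, 0.0, 0.0]
force: [0.2, -0.8, -1.8]
width: 0.0265
gripper_force: 59.9
```

Emit:
step_arm(moves=[0,0,0.08,0,0,0,0.16,0,0,0,0.24,0,0,0,0.32,0,0,0,0.4,0,0,0,0.5,0,0,0,0.6,0,0,0,0.65,0])

```text
time: 18.9
position: [0.3875, -0.2172, 0.0802]
eef_rot: [0.445, 0.895, -0.0, -0.001]
force: [0.1, -0.2, -2.6]
width: 0.0258
gripper_force: 59.9
```

```bash
python3 -c "
from h import *
s=st()"
```

```text
t 18.9 jig TCP mm [-1.779e+02 -1.000e-01  8.020e+01] yaw -0.01 F jig [ 0.3 -0.  -2.6] tq [ 0.03  0.03 -0.04] w 0.0258
```

Emit:
step_arm(moves=[-0.05,0,0,0,-0.1,0,0,0,-0.15,0,0,0,-0.2,0,0,0,-0.2,0,0.01,0,-0.2,0,0.02,0,-0.2,0,0.02,0,-0.2,0,0.02,0])

```text
time: 19.7
position: [0.3996, -0.2331, 0.0793]
eef_rot: [0.445, 0.895, -0.0, -0.0]
force: [-0.9, -0.5, -2.5]
width: 0.0267
gripper_force: 59.9
```

Emit:
step_arm(moves=[-0.01,0,0,0,-0.02,0,0,0,-0.03,0,0,0,-0.04,0,0,0,-0.05,0,0,0,-0.06,0,0,0,-0.07,0,0,0,-0.08,0,0,0])

```text
time: 20.5
position: [0.4047, -0.2398, 0.0793]
eef_rot: [0.446, 0.895, -0.0, -0.0]
force: [-0.5, -1.1, -2.3]
width: 0.0263
gripper_force: 59.9
```

```bash
python3 -c "
from h import *
s=st()"
```

```text
t 20.5 jig TCP mm [-149.5    0.    79.3] yaw -0.02 F jig [ 0.5 -1.1 -2.3] tq [ 0.06 -0.03 -0.03] w 0.0263
```

Emit:
step_arm(moves=[-0.01,0,0,0,-0.02,0,0,0,-0.03,0,0,0,-0.04,0,0,0,-0.05,0,0,0,-0.05,0,0,0,-0.05,0,0,0,-0.05,0,0,0])

```text
time: 21.3
position: [0.4045, -0.2406, 0.0787]
eef_rot: [0.444, 0.896, 0.0, -0.004]
force: [-4.1, 7.3, 2.4]
width: 0.0266
gripper_force: 60.3
```

```bash
python3 -c "
from h import *
s=st()"
```

```text
t 21.3 jig TCP mm [-149.    -0.7   78.7] yaw 0.13 F jig [-8.3  1.1  2.4] tq [1.38 0.71 0.11] w 0.0266
```

Contact shows 8 N on the lip with the blade level, so it needs some pre-tilt. I'll back off and pivot the scraper in the grip by pressing the handle's tail on the casting's top edge from the free −y side.

Emit:
step_arm(moves=[0.05,0,0,0,0.1,0,-0.02,0,0.15,0,-0.06,0,0.15,0,-0.18,0,0.15,0,-0.3,0,0.15,0,-0.45,0,0.15,0,-0.6,0,0.15,0,-0.75,0])

```text
time: 22.1
position: [0.3988, -0.2321, 0.1553]
eef_rot: [0.446, 0.895, -0.0, 0.001]
force: [0.6, 1.2, -2.3]
width: 0.0268
gripper_force: 59.8
```

```bash
python3 -c "
from h import *
s=st()
p=jig2w(J,(-.022,-.098,.15)); plan(s['position'],yaw_of(s),[(*p,37.1)])"
```

```text
t 22.1 jig TCP mm [-1.592e+02 -1.000e-01  1.553e+02] yaw -0.05 F jig [-0.6  1.1 -2.3] tq [ 0.05 -0.04 -0.01] w 0.0268
[-0.06, -0.04, 0.0, 0.12, -0.12, -0.08, 0.0, 0.25, -0.17, -0.12, 0.01, 0.38, -0.23, -0.16, 0.01, 0.5, -0.29, -0.21, 0.01, 0.62, -0.34, -0.25, 0.02, 0.75, -0.4, -0.29, 0.02, 0.88, -0.46, -0.33, 0.02, 1.0]
[-0.07, -0.01, 0.0, 0.12, -0.14, -0.01, 0.0, 0.25, -0.21, -0.02, 0.01, 0.38, -0.28, -0.02, 0.01, 0.5, -0.35, -0.03, 0.01, 0.62, -0.42, -0.04, 0.02, 0.75, -0.49, -0.04, 0.02, 0.88, -0.56, -0.05, 0.02, 1.0]
[-0.06, 0.03, 0.0, 0.12, -0.13, 0.06, 0.0, 0.25, -0.19, 0.09, 0.0, 0.38, -0.26, 0.12, 0.0, 0.5, -0.32, 0.14, 0.01, 0.62, -0.38, 0.17, 0.01, 0.75, -0.45, 0.2, 0.01, 0.88, -0.51, 0.23, 0.01, 1.0]
  at [ 0.4034 -0.4008  0.1503] 37.05
```

Emit:
step_arm(moves=[-0.06,-0.04,0,0.12,-0.12,-0.08,0,0.25,-0.17,-0.12,0,0.38,-0.23,-0.16,0,0.5,-0.29,-0.2,0,0.62,-0.34,-0.25,0,0.75,-0.4,-0.29,0,0.88,-0.46,-0.33,0,1.0])

```text
time: 22.9
position: [0.4001, -0.289, 0.1548]
eef_rot: [0.663, 0.748, -0.0, 0.001]
force: [0.6, 0.6, -1.8]
width: 0.0262
gripper_force: 59.8
```

Emit:
step_arm(moves=[-0.07,-0.01,0,0.12,-0.14,-0.01,0,0.25,-0.21,-0.02,0,0.38,-0.28,-0.02,0,0.5,-0.35,-0.03,0,0.62,-0.42,-0.04,0,0.75,-0.49,-0.04,0,0.88,-0.56,-0.05,0,1.0])

```text
time: 23.7
position: [0.4023, -0.3451, 0.1548]
eef_rot: [0.834, 0.551, 0.0, 0.001]
force: [0.3, 0.4, -2.7]
width: 0.0265
gripper_force: 59.8
```

Emit:
step_arm(moves=[-0.06,0.03,0,0.12,-0.13,0.06,0,0.25,-0.19,0.09,0,0.38,-0.26,0.12,0,0.5,-0.32,0.14,0,0.62,-0.38,0.17,0,0.75,-0.45,0.2,0,0.88,-0.51,0.23,0,1.0])

```text
time: 24.5
position: [0.4034, -0.401, 0.1547]
eef_rot: [0.949, 0.317, 0.0, 0.001]
force: [-0.5, -1.5, -2.0]
width: 0.0262
gripper_force: 59.8
```

Run:
```python
from h import *
s=st(); print(yaw_of(s))
w=P('wrist'); im=grab_frame('wrist')[:,:,::-1]; cv2.imwrite('pics/w5.png',im); np.save('w5.npy',w['pose'])
cv2.imwrite('pics/c5.png',cv2.resize(im,(800,600),interpolation=3))
```

```text
t 24.5 jig TCP mm [-21.7 -98.3 154.7] yaw -90.19 F jig [ 0.9 -1.3 -2. ] tq [-0.01 -0.04 -0.01] w 0.0262
36.90768746660979
```

View pics/c5.png

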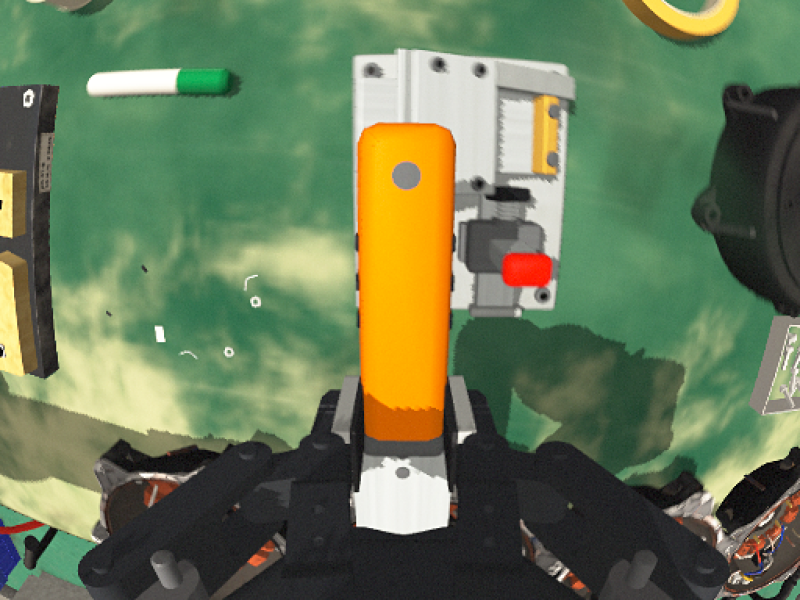

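In w5 (800×600), the tail of the handle lies over the keeper with its dot at (406, 176). It also shows the base corners at (355,56) and (555,310), the stop face at x≈535 from y=97 to 173, the keeper's lower end at x≈495 and the cap at (526,269). I'll refine the jig fit and descend.

Run:
```python
from h import *
from scipy.optimize import least_squares
p1=P('wrist'); p5=P('wrist'); p1['pose']=np.load('w1.npy'); p5['pose']=np.load('w5.npy')
A=lambda u:(179+u[0]/4,u[1]/4); B=lambda u:(u[0]*.64,u[1]*.64)
F=[(p1,A((261,432)),lambda d:(-.055,-.116,.01)),(p1,A((546,466)),lambda d:(.081,-.116,.01)),(p1,A((294,93)),lambda d:(-.055,.048,.01)),
(p1,A((472,112)),lambda d:slot2jig((.048,.036,.0145))),(p1,A((463,270)),lambda d:slot2jig((.048,-.036,.0145))),(p1,A((293,228)),lambda d:slot2jig((-.022,-.024,0))),
(p1,A((533,165)),lambda d:slot2jig((d,.023,.012))),(p1,A((520,262)),lambda d:slot2jig((d,-.023,.012))),
(p5,B((355,56)),lambda d:(-.055,.048,.01)),(p5,B((555,310)),lambda d:(.081,-.116,.01)),(p5,B((497,70)),lambda d:slot2jig((.048,.036,.0145))),
(p5,B((536,97)),lambda d:slot2jig((d,.023,.012))),(p5,B((533,173)),lambda d:slot2jig((d,-.023,.012)))]
def res(q): return np.concatenate([(proj(p,jig2w(q[:3],f(q[3])))-u) for p,u,f in F])
for n in (slice(0,8),slice(8,13),slice(0,13)):
    FF=F[n]; g=lambda q: np.concatenate([(proj(p,jig2w(q[:3],f(q[3])))-u) for p,u,f in FF])
    r=least_squares(g,[.4949,-.359,np.radians(-52.9),.083],loss='soft_l1',x_scale=.01); q=r.x
    print(q[:2].round(4),np.degrees(q[2]).round(2),q[3].round(4)); print(g(q).reshape(-1,2).round(1).tolist())
cap=hit(p5,B((526,269)),.092); print('cap',cap.round(4),inj(cap))
```

```text
[ 0.4949 -0.3588] -52.69 0.0811
[[-0.9, 0.9], [0.4, 0.4], [-0.6, -0.1], [0.7, 0.6], [-1.1, 1.1], [0.8, -1.0], [-0.1, -1.4], [0.6, -0.9]]
[ 0.4937 -0.3626] -53.79 0.0764
[[-1.3, 0.1], [0.1, 2.7], [0.7, -3.4], [-0.1, -1.0], [0.2, 1.7]]
[ 0.4944 -0.3613] -53.52 0.0776
[[-1.0, 1.5], [0.2, 2.0], [0.6, 0.6], [1.9, 2.0], [-0.6, 2.5], [1.5, -0.2], [-0.8, -0.2], [-0.4, 0.4], [-2.2, -0.8], [0.2, 1.2], [-0.3, -5.1], [0.2, -2.5], [0.7, -0.0]]
cap [ 0.4616 -0.4281  0.092 ] [ 0.03503346 -0.06830475  0.092     ]
```

Emit:
step_arm(moves=[0,0,0.08,0,0,0,0.16,0,0,0,0.25,0,0,0,0.34,0,0,0,0.43,0,0,0,0.52,0,0,0,0.6,0,0,0,0.66,0])

```text
time: 25.35
position: [0.4032, -0.4003, 0.0874]
eef_rot: [0.948, 0.318, -0.0, -0.0]
force: [-0.2, -0.7, -0.8]
width: 0.0262
gripper_force: 59.9
```

Emit:
step_arm(moves=[0,0,0.02,0,0,0,0.05,0,0,0,0.08,0,0,0,0.11,0,0,0,0.14,0,0,0,0.16,0,0,0,0.18,0,0,0,0.2,0])

```text
time: 26.15
position: [0.4026, -0.4019, 0.0693]
eef_rot: [0.948, 0.317, -0.0, 0.001]
force: [-3.4, -1.1, 5.1]
width: 0.0264
gripper_force: 61.4
```

```bash
cat >> h.py <<'E'
def pitch(tag):
    s=telemetry.get_state(); w=P('wrist'); im=grab_frame('wrist')[:,:,::-1]; cv2.imwrite(f'pics/{tag}.png',im)
    m=mask(im,(8,120,90),(22,255,255)); c=max(cv2.findContours(m,0,2)[0],key=cv2.contourArea); k=np.zeros_like(m); cv2.drawContours(k,[c],0,255,-1)
    h=cv2.bitwise_and(k,cv2.bitwise_not(m)); c2=max(cv2.findContours(h[:220],0,2)[0],key=cv2.contourArea); (u,v),r=cv2.minEnclosingCircle(c2)
    T=R.from_quat(s['eef_rot']).as_matrix(); o,d=ray(w,(u,v)); o=T.T@(o-s['position']); d=T.T@d   # tool frame; plane y=0
    t=-o[1]/d[1]*0 
    # dot lies at distance L from pivot, in tool plane; intersect ray with circle about pivot (tool x,z)
    print(tag,'dot px',round(u,1),round(v,1),'r',round(r,1)); return o,d
E
python3 - <<'E'
from h import *
s=st(); o,d=pitch('w6'); print(o.round(4),(d/np.linalg.norm(d)).round(4))
E
```

```text
t 26.15 jig TCP mm [-21.4 -99.5  69.3] yaw -90.08 F jig [-1.1 -3.4  5.1] tq [-0.15  0.35  0.08] w 0.0264
w6 dot px 257.5 115.1 r 10.0
[ 0.0815 -0.0008 -0.1428] [-0.0543 -0.0018  0.9985]
```

The grip pivots smoothly with about 7 N on the tail. Pressing a little more.

Emit:
step_arm(moves=[0,0,0.02,0,0,0,0.04,0,0,0,0.06,0,0,0,0.08,0,0,0,0.1,0,0,0,0.12,0,0,0,0.12,0,0,0,0.12,0])

```text
time: 27.0
position: [0.4024, -0.4026, 0.0571]
eef_rot: [0.948, 0.317, -0.0, 0.001]
force: [-4.6, -4.2, 4.6]
width: 0.0267
gripper_force: 61.3
```

Run:
```python
from h import *
s=st(); o,d=pitch('w7'); print(o.round(4),(d/np.linalg.norm(d)).round(4))
sc=grab_frame('scene')[:,:,::-1]; cv2.imwrite('pics/s7.png',sc)
p=P('scene'); print(proj(p,s['position']).round(1))
m=mask(sc,(8,170,120),(20,255,255)); c=[c for c in cv2.findContours(m,0,2)[0] if cv2.contourArea(c)>40]
for k in c: print(cv2.boundingRect(k))
```

```text
t 27.0 jig TCP mm [ -21.1 -100.1   57.1] yaw -90.13 F jig [ 0.6 -6.2  4.6] tq [-0.39  0.55 -0.01] w 0.0267
w7 dot px 257.0 127.0 r 11.4
[ 0.0815 -0.0007 -0.1428] [-0.0942 -0.0036  0.9955]
[315.3 148.3]
(289, 138, 26, 14)
```

The dot ray puts the tilt at about 20°, edge down. I'll lift off, swing back in front of the mouth, and feel for the lead-in table.

```bash
python3 -c "
from h import *
s=st()
p0=s['position']+np.array([0,0,.1]); p=jig2w(J,(-.147,-.0005,.16)); plan(p0,yaw_of(s),[(*p,127.1)])"
```

```text
t 27.1 jig TCP mm [ -21.1 -100.    57.1] yaw -90.13 F jig [-0.4 -5.6  5. ] tq [-0.41  0.5  -0.  ] w 0.0265
[0.04, -0.05, -0.0, -0.12, 0.08, -0.1, -0.0, -0.25, 0.12, -0.16, -0.0, -0.38, 0.16, -0.21, -0.0, -0.5, 0.21, -0.26, -0.01, -0.62, 0.25, -0.32, -0.01, -0.75, 0.29, -0.37, -0.01, -0.88, 0.33, -0.42, -0.01, -1.0]
[0.06, -0.02, -0.0, -0.12, 0.12, -0.05, -0.0, -0.25, 0.19, -0.08, -0.0, -0.38, 0.25, -0.1, -0.0, -0.5, 0.31, -0.12, -0.01, -0.62, 0.38, -0.15, -0.01, -0.75, 0.44, -0.18, -0.01, -0.88, 0.5, -0.2, -0.01, -1.0]
[0.06, 0.01, -0.0, -0.12, 0.13, 0.02, -0.0, -0.25, 0.2, 0.03, -0.0, -0.38, 0.26, 0.04, -0.0, -0.5, 0.32, 0.05, -0.01, -0.62, 0.39, 0.06, -0.01, -0.75, 0.46, 0.07, -0.01, -0.88, 0.52, 0.08, -0.01, -1.0]
[0.0, 0.0, 0.0, -0.0, 0.0, 0.0, 0.0, -0.0, 0.0, 0.0, 0.0, -0.0, 0.0, 0.0, 0.0, -0.0, 0.01, 0.0, 0.0, -0.0, 0.01, 0.0, 0.0, -0.0, 0.01, 0.0, 0.0, -0.0, 0.01, 0.0, 0.0, -0.0]
  at [ 0.4057 -0.2419  0.1601] 126.97
```

Emit:
step_arm(moves=[0,0,-0.12,0,0,0,-0.25,0,0,0,-0.38,0,0,0,-0.5,0,0,0,-0.62,0,0,0,-0.75,0,0,0,-0.88,0,0,0,-1.0,0])

```text
time: 27.9
position: [0.4034, -0.4005, 0.1575]
eef_rot: [0.948, 0.318, 0.0, 0.0]
force: [-0.4, -0.3, -1.5]
width: 0.0265
gripper_force: 60.3
```

Emit:
step_arm(moves=[0.04,-0.05,0,-0.12,0.08,-0.1,0,-0.25,0.12,-0.16,0,-0.38,0.16,-0.21,-0.01,-0.5,0.2,-0.26,-0.01,-0.62,0.25,-0.32,-0.02,-0.75,0.29,-0.37,-0.03,-0.88,0.33,-0.42,-0.03,-1.0])

```text
time: 28.7
position: [0.4043, -0.3469, 0.1599]
eef_rot: [0.833, 0.554, -0.0, 0.0]
force: [0.2, 0.4, -1.5]
width: 0.0267
gripper_force: 60.3
```

Emit:
step_arm(moves=[0.06,-0.02,0,-0.12,0.12,-0.05,0,-0.25,0.19,-0.08,0,-0.38,0.25,-0.1,0,-0.5,0.31,-0.12,0,-0.62,0.38,-0.15,0,-0.75,0.44,-0.18,0,-0.88,0.5,-0.2,0,-1.0])

```text
time: 29.5
position: [0.4051, -0.2931, 0.1598]
eef_rot: [0.661, 0.75, -0.0, -0.0]
force: [-0.1, -0.1, -1.9]
width: 0.0266
gripper_force: 60.3
```

Emit:
step_arm(moves=[0.06,0.01,0,-0.12,0.13,0.02,0,-0.25,0.2,0.03,0,-0.38,0.26,0.04,0,-0.5,0.32,0.05,0,-0.62,0.4,0.06,0,-0.75,0.46,0.07,0,-0.88,0.52,0.08,0,-1.0])

```text
time: 30.3
position: [0.4068, -0.2407, 0.1598]
eef_rot: [0.445, 0.896, -0.0, 0.0]
force: [0.8, -0.6, -1.5]
width: 0.0263
gripper_force: 60.3
```

Run:
```python
from h import *
s=st(); o,d=pitch('w8'); print(o.round(4),(d/np.linalg.norm(d)).round(4))
p=P('scene'); sc=grab_frame('scene')[:,:,::-1]; cv2.imwrite('pics/s8.png',sc)
x,y=proj(p,np.array([.44,-.3,.12])).astype(int); cv2.imwrite('pics/c8.png',cv2.resize(sc[y-45:y+45,x-60:x+60],(800,600),interpolation=3)); print(x-60,y-45)
```

```text
t 30.3 jig TCP mm [-147.5    1.1  159.8] yaw 0.11 F jig [ 1.   0.3 -1.5] tq [0.04 0.02 0.03] w 0.0263
w8 dot px 257.0 124.5 r 11.3
[ 0.083  -0.0008 -0.1428] [-0.0859 -0.0033  0.9963]
233 102
```

View pics/c8.png

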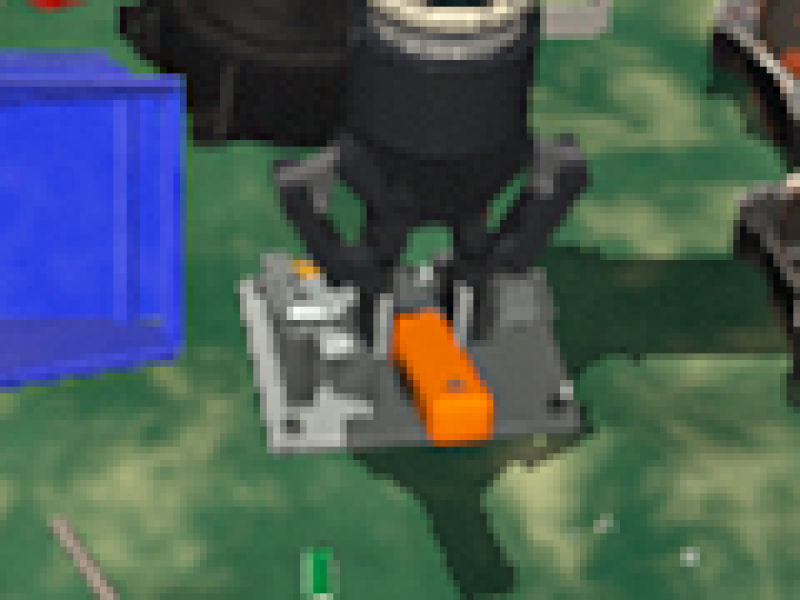

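In c8 the scraper is held nose-down in line with the slot (tail at (460, 420)), and the marker and hex key are undisturbed. I'll lower it onto the table.

Emit:
step_arm(moves=[0,0,0.06,0,0,-0.01,0.12,0,0,-0.01,0.18,0,0,-0.02,0.24,0,0,-0.02,0.3,0,0,-0.02,0.36,0,0,-0.02,0.4,0,0,-0.02,0.4,0])

```text
time: 31.2
position: [0.405, -0.2416, 0.1186]
eef_rot: [0.445, 0.895, -0.0, -0.001]
force: [0.2, 0.3, -1.5]
width: 0.0265
gripper_force: 60.3
```

Emit:
step_arm(moves=[0,0,0.01,0,0,0,0.02,0,0,0,0.03,0,0,0,0.04,0,0,0,0.05,0,0,0,0.06,0,0,0,0.06,0,0,0,0.06,0])

```text
time: 32.0
position: [0.406, -0.2421, 0.1136]
eef_rot: [0.445, 0.895, -0.0, 0.001]
force: [0.1, 0.6, 2.8]
width: 0.0267
gripper_force: 60.8
```

```bash
python3 -c "
from h import *
s=st()"
```

```text
t 32.0 jig TCP mm [-146.9   -0.4  113.6] yaw -0.01 F jig [-0.4  0.5  2.8] tq [-0.34 -0.28 -0.  ] w 0.0267
```

Emit:
step_arm(moves=[0,0,-0.02,0,-0.02,0,-0.02,0,-0.04,0,-0.01,0,-0.06,0,0,0,-0.08,0,0,0,-0.1,0,0.01,0,-0.12,0,0.02,0,-0.12,0,0.02,0])

```text
time: 32.8
position: [0.4129, -0.2518, 0.1111]
eef_rot: [0.446, 0.895, -0.0, 0.0]
force: [-0.6, -0.3, -1.4]
width: 0.0265
gripper_force: 60.5
```

```bash
python3 -c "
from h import *
s=st()"
```

```text
t 32.8 jig TCP mm [-135.    -0.8  111.1] yaw -0.04 F jig [-0.1 -0.7 -1.4] tq [-0.3  -0.18 -0.02] w 0.0265
```

Emit:
step_arm(moves=[-0.02,0,0.01,0,-0.03,0,0.01,0,-0.04,0,0.02,0,-0.06,0,0.02,0,-0.07,0,0.03,0,-0.08,0,0.03,0,-0.08,0,0.03,0,-0.08,0,0.03,0])

```text
time: 33.6
position: [0.4176, -0.258, 0.1083]
eef_rot: [0.446, 0.895, -0.0, 0.0]
force: [0.1, 0.0, 0.3]
width: 0.0267
gripper_force: 60.6
```

```bash
python3 -c "
from h import *
s=st()"
```

```text
t 33.6 jig TCP mm [-127.2   -0.7  108.3] yaw -0.02 F jig [0.  0.1 0.3] tq [-0.23 -0.18 -0.01] w 0.0267
```

Emit:
step_arm(moves=[-0.02,0,-0.01,0,-0.04,0,-0.01,0,-0.06,0,-0.02,0,-0.08,0,-0.02,0,-0.1,0,-0.02,0,-0.12,0,-0.02,0,-0.14,0,-0.02,0,-0.16,0,-0.02,0])

```text
time: 34.4
position: [0.4261, -0.2701, 0.1098]
eef_rot: [0.446, 0.895, 0.0, -0.001]
force: [-1.1, 3.7, -4.6]
width: 0.0268
gripper_force: 59.8
```

```bash
python3 -c "
from h import *
s=st(); o,d=pitch('w9'); print(o.round(4),(d/np.linalg.norm(d)).round(4))"
```

```text
t 34.4 jig TCP mm [-112.4   -1.3  109.8] yaw -0.02 F jig [-3.6  1.3 -4.6] tq [1.19 0.46 0.11] w 0.0268
w9 dot px 257.5 129.0 r 11.7
[ 0.083  -0.0008 -0.1428] [-0.101  -0.0017  0.9949]
```

Emit:
step_arm(moves=[-0.03,0,0.01,0,-0.06,0,0.02,0,-0.08,0,0.03,0,-0.11,0,0.04,0,-0.14,0,0.05,0,-0.16,0,0.06,0,-0.18,0,0.07,0,-0.18,0,0.07,0])

```text
time: 35.25
position: [0.4382, -0.2853, 0.1031]
eef_rot: [0.446, 0.895, -0.0, 0.0]
force: [-1.4, 2.0, -6.6]
width: 0.0262
gripper_force: 59.5
```

```bash
python3 -c "
from h import *
s=st(); o,d=pitch('w10'); print(o.round(4),(d/np.linalg.norm(d)).round(4))"
```

```text
t 35.25 jig TCP mm [-93.   -0.8 103.1] yaw -0.03 F jig [-2.4  0.1 -6.6] tq [ 0.94  0.66 -0.04] w 0.0262
w10 dot px 257.6 131.0 r 11.8
[ 0.0831 -0.0008 -0.1428] [-0.1077 -0.0013  0.9942]
```

Emit:
step_arm(moves=[-0.03,0,0.02,0,-0.06,0,0.03,0,-0.08,0,0.05,0,-0.11,0,0.06,0,-0.14,0,0.07,0,-0.16,0,0.08,0,-0.18,0,0.09,0,-0.18,0,0.09,0])

```text
time: 36.1
position: [0.4492, -0.2998, 0.0942]
eef_rot: [0.446, 0.895, -0.0, 0.0]
force: [0.1, 1.6, -5.5]
width: 0.0265
gripper_force: 59.6
```

```bash
python3 -c "
from h import *
s=st()"
```

```text
t 36.1 jig TCP mm [-74.8  -0.7  94.2] yaw -0.03 F jig [-1.2  1.1 -5.5] tq [0.68 0.49 0.  ] w 0.0265
```

Emit:
step_arm(moves=[-0.02,0,0.01,0,-0.04,0,0.02,0,-0.06,0,0.03,0,-0.08,0,0.04,0,-0.1,0,0.05,0,-0.11,0,0.055,0,-0.12,0,0.06,0,-0.12,0,0.06,0])

```text
time: 36.9
position: [0.4564, -0.3092, 0.0883]
eef_rot: [0.446, 0.895, -0.0, 0.0]
force: [-0.7, 0.9, -4.5]
width: 0.0264
gripper_force: 59.5
```

Emit:
step_arm(moves=[-0.01,0,0.005,0,-0.02,0,0.01,0,-0.03,0,0.015,0,-0.03,0,0.015,0,-0.03,0,0.015,0,-0.03,0,0.015,0,-0.03,0,0.015,0,-0.03,0,0.015,0])

```text
time: 37.7
position: [0.4581, -0.3115, 0.0869]
eef_rot: [0.446, 0.895, -0.0, 0.0]
force: [-0.4, -0.5, -5.6]
width: 0.0263
gripper_force: 59.6
```

```bash
python3 -c "
from h import *
s=st()"
```

```text
t 37.7 jig TCP mm [-60.   -0.7  86.9] yaw -0.02 F jig [ 0.2 -0.6 -5.6] tq [ 0.29  0.23 -0.01] w 0.0263
```

Emit:
step_arm(moves=[-0.01,0,0.005,0,-0.02,0,0.01,0,-0.03,0,0.015,0,-0.04,0,0.02,0,-0.04,0,0.02,0,-0.04,0,0.02,0,-0.04,0,0.02,0,-0.04,0,0.02,0])

```text
time: 38.5
position: [0.4605, -0.3146, 0.0849]
eef_rot: [0.446, 0.895, -0.0, 0.0]
force: [-0.0, 0.2, -2.2]
width: 0.0266
gripper_force: 59.8
```

```bash
python3 -c "
from h import *
s=st()"
```

```text
t 38.5 jig TCP mm [-56.1  -0.7  84.9] yaw -0.02 F jig [-0.2  0.1 -2.2] tq [ 0.31  0.13 -0.01] w 0.0266
```

Emit:
step_arm(moves=[-0.01,0,0.005,0,-0.02,0,0.01,0,-0.03,0,0.015,0,-0.04,0,0.02,0,-0.04,0,0.02,0,-0.04,0,0.02,0,-0.04,0,0.02,0,-0.04,0,0.02,0])

```text
time: 39.3
position: [0.463, -0.3178, 0.0831]
eef_rot: [0.446, 0.895, -0.0, 0.0]
force: [-1.3, 1.8, 4.7]
width: 0.0267
gripper_force: 60.5
```

```bash
python3 -c "
from h import *
s=st()"
```

```text
t 39.3 jig TCP mm [-52.1  -0.6  83.1] yaw -0.01 F jig [-2.2  0.1  4.7] tq [0.53 0.36 0.05] w 0.0267
```

Emit:
step_arm(moves=[0,0,-0.01,0,-0.005,0,-0.01,0,-0.01,0,-0.005,0,-0.015,0,0,0,-0.02,0,0,0,-0.02,0,0,0,-0.02,0,0,0,-0.02,0,0,0])

```text
time: 40.1
position: [0.4636, -0.3192, 0.0826]
eef_rot: [0.446, 0.895, -0.0, -0.0]
force: [-0.1, 0.7, -3.1]
width: 0.0263
gripper_force: 59.8
```

```bash
python3 -c "
from h import *
s=st()"
```

```text
t 40.1 jig TCP mm [-50.6  -1.   82.6] yaw -0.02 F jig [-0.6  0.3 -3.1] tq [ 0.4   0.21 -0.  ] w 0.0263
```

Emit:
step_arm(moves=[-0.01,0,0.005,0,-0.02,0,0.01,0,-0.03,0,0.013,0,-0.04,0,0.018,0,-0.04,0,0.018,0,-0.04,0,0.018,0,-0.04,0,0.018,0,-0.04,0,0.018,0])

```text
time: 40.9
position: [0.4648, -0.3208, 0.0816]
eef_rot: [0.445, 0.895, 0.0, -0.002]
force: [-4.4, 4.3, 6.8]
width: 0.0261
gripper_force: 61.0
```

```bash
python3 -c "
from h import *
s=st()"
```

```text
t 40.9 jig TCP mm [-48.6  -1.   81.6] yaw -0.0 F jig [-6.1 -0.9  6.8] tq [ 1.25  1.02 -0.08] w 0.0261
```

The axial force rose to about 9 N and the motion stalled, so the edge is home on the stop. I'll ease it sideways onto the fence.

Emit:
step_arm(moves=[0.005,0.005,0,0,0.005,0.01,0,0,0.005,0.015,0,0,0.005,0.02,0,0,0.005,0.025,0,0,0.005,0.03,0,0,0.005,0.035,0,0,0.005,0.035,0,0])

```text
time: 41.7
position: [0.4652, -0.3204, 0.0816]
eef_rot: [0.446, 0.895, -0.001, -0.003]
force: [-7.6, 1.7, 8.7]
width: 0.0266
gripper_force: 61.0
```

```bash
python3 -c "
from h import *
s=st(); o,d=pitch('w11'); print(o.round(4),(d/np.linalg.norm(d)).round(4))"
```

```text
t 41.7 jig TCP mm [-48.6  -0.4  81.6] yaw -0.13 F jig [-5.9 -5.   8.7] tq [ 0.51  1.58 -0.1 ] w 0.0266
w11 dot px 257.5 128.4 r 11.8
[ 0.083  -0.0008 -0.1428] [-0.0989 -0.0016  0.9951]
```

The fence reaction is 5 N in y, so the blade lies on the fence with its edge on the stop. I'll release, lift away and fetch the clamp slide.

Emit:
step_arm(moves=[0,0,0,0,0,0,0,0,0,0,0,0,0,0,0,0,0,0,0,0,0,0,0,0,0,0,0,0,0,0,0,0], grip=0.3)

```text
time: 42.55
position: [0.4688, -0.3199, 0.0809]
eef_rot: [0.446, 0.895, 0.0, 0.0]
force: [-0.1, 0.8, 0.5]
width: 0.0559
gripper_force: 0.0
```

Emit:
step_arm(moves=[0,0,-0.1,0,0,0,-0.2,0,0,0,-0.3,0,0,0,-0.4,0,0,0,-0.5,0,0,0,-0.6,0,0,0,-0.7,0,0,0,-0.8,0])

```text
time: 43.35
position: [0.4687, -0.3199, 0.1619]
eef_rot: [0.446, 0.895, -0.0, 0.0]
force: [-0.6, -0.7, -0.6]
width: 0.0558
gripper_force: 0.0
```

Run:
```python
from h import *
s=st()
p=jig2w(J,(.0353,-.0683,.16)); plan(s['position'],yaw_of(s),[(*p,127.1)])
```

```text
t 43.35 jig TCP mm [-47.    2.7 161.9] yaw -0.02 F jig [ 0.2 -0.9 -0.6] tq [ 0.04 -0.05  0.01] w 0.0558
[-0.1, -0.09, 0.0, -0.0, -0.2, -0.18, 0.0, -0.0, -0.31, -0.27, 0.01, -0.0, -0.41, -0.36, 0.01, -0.0, -0.51, -0.44, 0.01, -0.0, -0.62, -0.53, 0.02, -0.0, -0.72, -0.62, 0.02, -0.0, -0.82, -0.71, 0.02, -0.0]
  at [ 0.4615 -0.4281  0.1599] 127.08
```

Emit:
step_arm(moves=[-0.1,-0.09,0,0,-0.2,-0.18,0,0,-0.3,-0.27,0,0,-0.4,-0.36,0,0,-0.5,-0.45,0,0,-0.6,-0.54,0,0,-0.72,-0.63,0,0,-0.82,-0.71,0,0])

```text
time: 44.15
position: [0.4614, -0.4297, 0.1609]
eef_rot: [0.446, 0.895, -0.0, 0.0]
force: [0.5, 0.1, 0.5]
width: 0.0555
gripper_force: 0.0
```

Run:
```python
from h import *
s=st(); w=P('wrist'); im=grab_frame('wrist')[:,:,::-1]; cv2.imwrite('pics/w12.png',im)
t=grab_frame('top')[:,:,::-1]; cv2.imwrite('pics/t12.png',t)
m=mask(im,(0,170,100),(5,255,255))|mask(im,(174,170,100),(180,255,255)); 
for c in cv2.findContours(m,0,2)[0]:
    if cv2.contourArea(c)>60:
        (u,v),wh,an=cv2.minAreaRect(c); print('red',round(u),round(v),wh,(inj(hit(w,(u,v),.092))*1e3).round(1))
u,v=proj(P('wrist'),jig2w(J,(0,-.02,.04))); print(u,v)
C=np.zeros((600,800,3),np.uint8); C[:]=cv2.resize(im,(800,600),interpolation=3); cv2.imwrite('pics/c12.png',C)
```

```text
t 44.15 jig TCP mm [ 36.2 -69.4 160.9] yaw -0.05 F jig [0.2 0.5 0.5] tq [-0.05 -0.02  0.04] w 0.0555
red 375 376 (13.0, 24.0) [258.7  72.8  92. ]
red 258 208 (29.0, 20.0) [ 35.  -70.2  92. ]
314.54498958798035 150.33835167322886
```

View pics/c12.png

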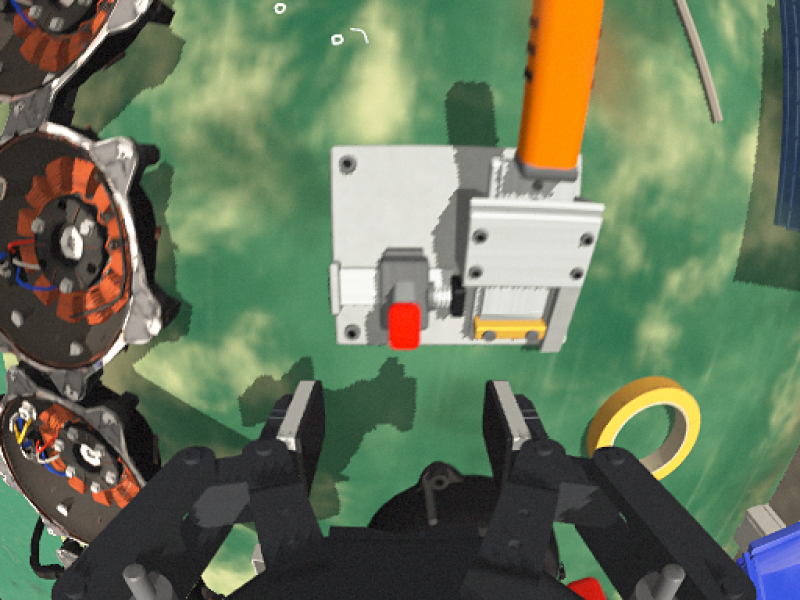

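The c12 view shows the scraper lying in the slot with its handle ending just outside the mouth at (548, 180). It also shows the brass stop at (510, 327), the pad at (458, 295) still open, and the cap at (404, 326). I'll check stop and edge consistency numerically while preparing to descend.

Run:
```python
from h import *
w=P('wrist'); im=cv2.imread('pics/w12.png')
for d in (.078,.081,.084,.087,.09): print(d,'stop',proj(w,jig2w(J,slot2jig((d,0,.012)))).round(1),'ferrule top22/12',proj(w,jig2w(J,slot2jig((d-.110,.002,.022)))).round(1),proj(w,jig2w(J,slot2jig((d-.110,.002,.012)))).round(1))
print('keeper end',proj(w,jig2w(J,slot2jig((.048,0,.0145)))).round(1))
for u in (306,312,320,328,336,344,350): print(u,[tuple(int(x) for x in im[v,u]) for v in range(180,212,2)])
print('ferrule col',[(v,tuple(int(x) for x in im[v,345])) for v in range(98,134,2)])
```

```text
0.078 stop [331.9 202.4] ferrule top22/12 [359.6 103.8] [355.9  97.9]
0.081 stop [331.4 204.6] ferrule top22/12 [358.9 107.4] [355.3 101.4]
0.084 stop [330.9 206.7] ferrule top22/12 [358.2 111. ] [354.6 104.9]
0.087 stop [330.4 208.8] ferrule top22/12 [357.5 114.6] [354.  108.4]
0.09 stop [329.9 210.9] ferrule top22/12 [356.8 118.1] [353.4 111.8]
keeper end [337.9 180.7]
306 [(212, 221, 219), (192, 200, 198), (184, 196, 193), (176, 182, 180), (205, 214, 212), (162, 170, 167), (139, 146, 144), (149, 154, 155), (136, 140, 140), (138, 144, 142), (131, 133, 135), (89, 135, 172), (121, 184, 228), (74, 193, 243), (74, 191, 241), (93, 237, 255)]
312 [(212, 220, 220), (196, 204, 203), (175, 181, 183), (210, 221, 218), (214, 221, 219), (213, 221, 220), (212, 220, 219), (214, 220, 220), (210, 219, 220), (213, 222, 221), (218, 223, 223), (170, 178, 176), (157, 182, 197), (73, 192, 243), (74, 190, 240), (93, 233, 255)]
320 [(215, 222, 222), (195, 203, 204), (168, 175, 175), (218, 224, 222), (218, 225, 226), (218, 223, 222), (221, 226, 226), (221, 227, 226), (222, 228, 228), (223, 229, 228), (224
[... 904 characters left out ...]
, 231, 255)]
350 [(220, 224, 223), (208, 216, 216), (163, 167, 169), (207, 214, 214), (181, 190, 187), (147, 153, 154), (118, 124, 122), (102, 107, 106), (111, 117, 117), (112, 118, 118), (110, 116, 113), (94, 98, 96), (82, 85, 83), (69, 73, 68), (83, 90, 94), (112, 121, 122)]
ferrule col [(98, (0, 142, 254)), (100, (0, 140, 253)), (102, (0, 141, 253)), (104, (0, 141, 254)), (106, (79, 143, 245)), (108, (121, 130, 154)), (110, (118, 120, 121)), (112, (105, 107, 108)), (114, (87, 89, 91)), (116, (77, 79, 79)), (118, (72, 77, 75)), (120, (71, 74, 71)), (122, (131, 135, 133)), (124, (191, 200, 197)), (126, (197, 205, 205)), (128, (226, 229, 230)), (130, (244, 248, 247)), (132, (219, 225, 224))]
```

The blade runs right up to the brass with no bed showing, and it sits on the fence side. I'll go down over the cap and grip the lug.

Emit:
step_arm(moves=[0,-0.005,0.12,0,0,-0.005,0.25,0,0,-0.005,0.38,0,0,-0.005,0.5,0,0,-0.005,0.64,0,0,-0.005,0.78,0,0,-0.005,0.9,0,0,-0.005,0.98,0])

```text
time: 45.05
position: [0.4607, -0.428, 0.0614]
eef_rot: [0.445, 0.895, 0.0, -0.001]
force: [-0.4, 0.3, 0.2]
width: 0.0556
gripper_force: 0.0
```

Emit:
step_arm(moves=[0,0,0,0,0,0,0,0,0,0,0,0,0,0,0,0,0,0,0,0,0,0,0,0,0,0,0,0,0,0,0,0], grip=-1)

```text
time: 45.85
position: [0.4617, -0.4287, 0.0636]
eef_rot: [0.446, 0.895, -0.0, 0.001]
force: [0.5, 0.2, 5.5]
width: 0.0149
gripper_force: 59.5
```

```bash
python3 -c "
from h import *
s=st(); print(s['gripper_force'])"
```

```text
t 45.85 jig TCP mm [ 35.6 -68.5  63.6] yaw -0.02 F jig [0.1 0.5 5.5] tq [ 0.16 -0.05 -0.02] w 0.0149
59.52001690864563
```

Emit:
step_arm(moves=[0,0.02,0,0,0,0.05,0,0,0,0.08,0,0,0,0.11,0,0,0,0.14,0,0,0,0.17,0,0,0,0.2,0,0,0,0.2,0,0])

```text
time: 46.65
position: [0.4732, -0.42, 0.0636]
eef_rot: [0.447, 0.895, -0.003, -0.002]
force: [-6.1, -4.0, 8.1]
width: 0.0154
gripper_force: 60.0
```

```bash
python3 -c "
from h import *
s=st()"
```

```text
t 46.65 jig TCP mm [ 35.5 -54.1  63.6] yaw -0.16 F jig [-0.4 -7.3  8.1] tq [-0.67  1.06  0.07] w 0.0154
```

Emit:
step_arm(moves=[0,0.015,0,0,0,0.03,0,0,0,0.045,0,0,0,0.06,0,0,0,0.075,0,0,0,0.09,0,0,0,0.1,0,0,0,0.1,0,0])

```text
time: 47.45
position: [0.4767, -0.4173, 0.0636]
eef_rot: [0.448, 0.894, -0.006, -0.004]
force: [-11.3, -8.2, 10.3]
width: 0.015
gripper_force: 60.3
```

```bash
python3 -c "
from h import *
s=st()"
```

```text
t 47.45 jig TCP mm [ 35.5 -49.7  63.6] yaw -0.32 F jig [ -0.3 -14.   10.3] tq [-1.47  2.1   0.19] w 0.015
```

Run:
```python
from h import *
s=st(); w=P('wrist'); im=grab_frame('wrist')[:,:,::-1]; cv2.imwrite('pics/w13.png',im)
for y in (-.05,-.04,-.03,-.018,-.01,0,.01,.022): print(y,proj(w,jig2w(J,(.028,y,.040))).round(1))
v0=proj(w,jig2w(J,(.028,-.018,.040)))[1]
g=cv2.cvtColor(im,6)
for dv in (-3,0,3,6,9): 
    v=int(v0+dv); print(v,[int(x) for x in g[v,236:360:3]])
```

```text
t 47.45 jig TCP mm [ 35.5 -49.7  63.6] yaw -0.32 F jig [ -0.3 -14.   10.3] tq [-1.47  2.1   0.19] w 0.015
-0.05 [259.4 225.7]
-0.04 [275.7 225.7]
-0.03 [291.9 225.6]
-0.018 [311.1 225.4]
-0.01 [323.7 225.2]
0 [339.1 224.9]
0.01 [354.2 224.6]
0.022 [371.6 224.2]
222 [87, 120, 125, 117, 118, 121, 123, 117, 114, 115, 122, 118, 118, 122, 64, 63, 118, 200, 88, 32, 17, 56, 171, 194, 193, 196, 193, 195, 197, 197, 198, 193, 196, 196, 196, 198, 198, 196, 200, 200, 200, 200]
225 [82, 117, 126, 121, 120, 131, 140, 141, 141, 142, 143, 117, 119, 119, 67, 61, 126, 192, 195, 174, 142, 200, 194, 194, 196, 192, 194, 195, 195, 195, 194, 194, 196, 194, 197, 197, 194, 196, 194, 193, 198, 195]
228 [82, 117, 124, 118, 67, 130, 141, 140, 145, 142, 142, 114, 118, 121, 64, 97, 136, 196, 193, 196, 197, 198, 196, 191, 197, 193, 196, 195, 198, 195, 195, 195, 195, 194, 195, 194, 194, 195, 194, 197, 196, 194]
231 [75, 118, 124, 107, 74, 134, 139, 142, 146, 142, 141, 114, 120, 118, 119, 114, 123, 119, 208, 108, 171, 16, 23, 17, 18, 122, 194, 197, 200, 210, 198, 206, 208, 203, 197, 201, 204, 201, 204, 198, 199, 199]
234 [68, 115, 127, 66, 88, 137, 142, 144, 145, 144, 142, 116, 121, 116, 140, 111, 145, 140, 248, 154, 156, 26, 58, 59, 56, 127, 189, 197, 200, 208, 203, 203, 204, 201, 193, 202, 199, 200, 201, 199, 195, 202]
```

The pad's face sits against the blade's side at column ≈311, which is exactly where a blade lying on the fence should be, and the push is 14 N. I'll press slightly more, then ease off the stored push before letting go.

Emit:
step_arm(moves=[0,0.005,0,0,0,0.01,0,0,0,0.015,0,0,0,0.02,0,0,0,0.025,0,0,0,0.025,0,0,0,0.025,0,0,0,0.025,0,0])

```text
time: 48.3
position: [0.4774, -0.4167, 0.0636]
eef_rot: [0.448, 0.894, -0.006, -0.005]
force: [-13.1, -8.9, 12.2]
width: 0.0147
gripper_force: 60.4
```

```bash
python3 -c "
from h import *
s=st()"
```

```text
t 48.3 jig TCP mm [ 35.4 -48.8  63.6] yaw -0.37 F jig [ -0.8 -15.8  12.2] tq [-1.71  2.43  0.16] w 0.0147
```

Run:
```python
from h import *
im=cv2.imread('pics/w12.png'); g=cv2.cvtColor(im,6)
w=P('wrist'); s=telemetry.get_state(); T=R.from_quat(s['eef_rot']).as_matrix()
# camera mount in tool frame, then pose when w12 was taken (jig TCP 36.2,-69.4,160.9; yaw aligned)
Tt=np.eye(4);Tt[:3,:3]=T;Tt[:3,3]=s['position']; M=np.linalg.inv(Tt)@w['pose']
T2=np.eye(4); T2[:3,:3]=R.from_quat([.446,.895,0,0]).as_matrix(); T2[:3,3]=[.4614,-.4297,.1609]; p=dict(w); p['pose']=T2@M
for v in (184,188,192,196): print(v,[int(x) for x in g[v,272:320:2]])
for u in (288,292,296,298,300,306): print(u,(inj(hit(p,(u,190),.045))*1e3).round(1))
for nm in ('w12','w13'):
    I=cv2.imread(f'pics/{nm}.png'); m=mask(I,(0,170,100),(5,255,255)); print(nm,[cv2.boundingRect(c) for c in cv2.findContours(m,0,2)[0] if cv2.contourArea(c)>60])
```

```text
184 [127, 113, 130, 188, 223, 197, 192, 171, 143, 28, 29, 35, 45, 116, 138, 131, 110, 194, 142, 152, 181, 203, 189, 224]
188 [115, 139, 167, 229, 251, 244, 249, 241, 200, 31, 47, 42, 34, 109, 130, 124, 158, 212, 135, 195, 220, 221, 225, 227]
192 [110, 127, 144, 212, 226, 204, 234, 213, 158, 31, 39, 37, 40, 125, 135, 114, 199, 145, 114, 225, 219, 224, 226, 227]
196 [122, 106, 111, 121, 164, 157, 127, 164, 59, 31, 36, 36, 59, 133, 129, 103, 188, 140, 148, 223, 218, 223, 228, 223]
288 [ 35.1 -42.7  45. ]
292 [ 35.1 -39.   45. ]
296 [ 35.1 -35.3  45. ]
298 [ 35.1 -33.5  45. ]
300 [ 35.1 -31.6  45. ]
306 [ 35.1 -26.   45. ]
w12 [(363, 370, 25, 14), (248, 194, 21, 30)]
w13 [(242, 257, 32, 46)]
```

Compression is about 4–5 mm on both estimates (slide ≈ 0.028). I'll ease the stored push, open, then lift straight off.

Emit:
step_arm(moves=[0,-0.015,0,0,0,-0.03,0,0,0,-0.045,-0.01,0,0,-0.06,-0.02,0,0,-0.075,-0.03,0,0,-0.09,-0.03,0,0,-0.1,-0.03,0,0,-0.1,-0.03,0])

```text
time: 49.1
position: [0.4769, -0.4171, 0.0638]
eef_rot: [0.446, 0.895, -0.001, -0.001]
force: [0.5, -5.4, -12.0]
width: 0.0152
gripper_force: 59.3
```

```bash
python3 -c "
from h import *
s=st()"
```

```text
t 49.1 jig TCP mm [ 35.5 -49.3  63.8] yaw -0.1 F jig [  4.6  -2.9 -12. ] tq [-1.13 -0.27  0.03] w 0.0152
```

Emit:
step_arm(moves=[0,0,0.01,0,0,0,0.01,0,0,0,0.01,0,0,0,0.01,0,0,0,0.01,0,0,0,0.01,0,0,0,0.01,0,0,0,0.01,0], grip=0.3)

```text
time: 49.9
position: [0.4791, -0.4149, 0.0651]
eef_rot: [0.446, 0.895, -0.0, 0.0]
force: [0.8, 0.3, -0.0]
width: 0.0557
gripper_force: 0.0
```

Emit:
step_arm(moves=[0,0,-0.1,0,0,0,-0.2,0,0,0,-0.32,0,0,0,-0.45,0,0,0,-0.6,0,0,0,-0.75,0,0,0,-0.9,0,0,0,-1.0,0])

```text
time: 50.7
position: [0.4796, -0.4152, 0.167]
eef_rot: [0.446, 0.895, -0.0, 0.001]
force: [0.7, 0.0, -0.2]
width: 0.0555
gripper_force: 0.0
```

Run:
```python
from h import *
s=st(); w=P('wrist'); im=grab_frame('wrist')[:,:,::-1]; cv2.imwrite('pics/w14.png',im); g=cv2.cvtColor(im,6)
m=mask(im,(0,170,100),(5,255,255)); 
for c in cv2.findContours(m,0,2)[0]:
    if cv2.contourArea(c)>150:
        (u,v),wh,an=cv2.minAreaRect(c); print('red',round(u),round(v),(inj(hit(w,(u,v),.092))*1e3).round(1))
for x in (.030,.036,.042):
    a=proj(w,jig2w(J,(x,-.018,.040))); print(a.round(1),[int(q) for q in g[int(a[1]),int(a[0])-30:int(a[0])+50:2]])
a=proj(w,jig2w(J,slot2jig((.083,0,.012)))); print('stop',a.round(1))
for u in (-12,-4,4,12): print([tuple(int(q) for q in im[int(v),int(a[0])+u]) for v in range(int(a[1])-12,int(a[1])+6,2)])
```

```text
t 50.7 jig TCP mm [ 35.6 -46.1 167. ] yaw -0.02 F jig [ 0.4  0.6 -0.2] tq [-0.03 -0.03  0.02] w 0.0555
red 252 206 [ 34.4 -51.2  92. ]
[288.5 181.7] [166, 125, 134, 132, 80, 99, 75, 107, 120, 146, 139, 58, 63, 72, 70, 92, 149, 184, 165, 139, 157, 200, 159, 140, 145, 211, 143, 144, 154, 197, 149, 157, 180, 178, 154, 161, 150, 137, 177, 186]
[288.3 187.8] [161, 127, 133, 135, 118, 155, 162, 228, 199, 254, 235, 64, 36, 41, 31, 113, 222, 218, 223, 226, 220, 223, 224, 223, 219, 218, 222, 219, 223, 219, 222, 218, 222, 223, 211, 135, 81, 131, 187, 185]
[288.1 193.7] [94, 82, 123, 132, 113, 93, 116, 123, 201, 115, 206, 23, 35, 41, 39, 190, 218, 219, 225, 224, 221, 225, 224, 222, 217, 225, 219, 224, 221, 218, 221, 221, 219, 223, 224, 131, 76, 190, 185, 180]
stop [305.4 205.5]
[(216, 222, 222), (216, 223, 221), (230, 235, 232), (168, 176, 173), (177, 180, 175), (69, 180, 237), (68, 185, 239), (94, 239, 255), (83, 164, 220)]
[(222, 228, 226), (220, 226, 224), (230, 235, 234), (173, 178, 176), (174, 176, 171), (79, 192, 242), (70, 187, 240), (88, 236, 255), (71, 184, 236)]
[(218, 225, 224), (218, 224, 222), (229, 233, 232), (179, 187, 185), (174, 173, 169), (72, 188, 241), (71, 188, 240), (90, 236, 255), (70, 179, 234)]
[(218, 224, 224), (215, 222, 222), (225, 229, 228), (186, 194, 196), (176, 173, 170), (72, 188, 240), (76, 192, 241), (85, 233, 255), (112, 105, 102)]
```

The cap travelled 19.0 mm and stayed where it was left, and the pad moved about 14 mm. That leaves about 5 mm of spring compression, or roughly 8 N, which agrees with the measured push. The blade is on the fence and its edge is on the brass. Handing in.

```bash
python3 -c "
from rig import arm
print(arm.hand_in())"
```

```text
the job is handed in; nothing more can be done
None
```

The job is handed in: the scraper's edge is home on the brass stop (felt at about 9 N), the clamp pad holds the blade on the fence with an estimated 8 N, and the arm has let go and stands clear; the hand-in returned no verdict.

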